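# Gauge the juice groove of a planed carving board

## Robot

A 6-joint arm with a two-finger parallel gripper is mounted at the origin on the work surface. World frame = base frame: x ahead of the robot, y to its left, z up, the work surface at z = 0. Lengths are in mm, angles in rad, forces in N, time in s.
With the tool pointing down it reaches from about 300 to 775 mm from the base axis. Payload 14.6 kg.
Tool frame: the origin (TCP) lies at the very end of the fingers, on their centre line; the grasp point (between the pads) lies 19 mm behind it; z points along the fingers, y is the direction in which the jaws open and shut (so a half turn about z gives the same grasp; the last joint's range is limited). The gripper opens to 94 mm and grips with 3 to 60 N. Pads are 16 mm wide; open, the fingers measure 119 mm over their backs; the gripper's body (75 mm by 177 mm) begins 78 mm behind the grasp point.
Start: joints at [1.049, 0.3, 1.521, -0, 1.321, -0.067], TCP at [241.601, 494.083, 205.446] pointing down, gripper open.
Joint ranges: [-3.03, 3.03], [-0.79, 2.21], [0.23, 2.52], [-1.04, 4.18], [0, 3.07], [-2.55, 2.55]. Speed limits (rad/s): [2.22, 2.22, 2.57, 3.14, 3.14, 3.14].

## Interface

Orientations are given as [roll, pitch, yaw] about the fixed x, y, z axes, in that order (R = Rz(yaw) Ry(pitch) Rx(roll)).
In Python, from cell import manip gives the robot as it stands.
- The arm moves only by the shell command python3 -m pendant 'ROWS' [FORCE]. ROWS is JSON, a list of rows, each an object with "claw": the finger opening in m, from 0 to 0.094; "delta_pos": the shift along the tool's x, y, z in m, a list of three; "rotation": the turn, a rotation vector about the tool's x, y, z in rad, a list of three. A call has 1 to 10 rows; each row is the pose to reach, as a shift and turn from the pose measured when the call began, along the tool's axes at that moment; what a row does not reach only later rows make up. A row lasts 1/8 s, in which the tool goes at most 62.5 mm and 10.7 degrees, less where a joint would pass 70% of its speed; a pose out of reach is approached as far as the arm can. A call with a gripper value outside its range is refused whole. The fingers move at their own pace and stop on an object; FORCE is the grip in N (left out, the last holds). Time passes only in rows, so rows that repeat a pose let the fingers close. It gives the time, the measured TCP pose, the force and the opening at its end, in the units of the state.
- manip.read_state(): the state, without advancing time (a new reading comes with each control period).
- manip.camera(name): name is "scene" or "top" or "wrist"; returns the picture (420x560x3 uint8, red, green, blue); there is no depth.
- manip.camera_model(name): a dict with "fx", "fy", "cx", "cy" (pixels), "distortion" ([k1, k2, p1, p2, k3] as OpenCV has them; the pictures are not rectified), "cam_to_world" (4x4, takes a point from camera to world coordinates); the wrist camera has in their place "T_tool_cam" (4x4, takes a point from camera to tool coordinates, whose origin is the TCP and whose axes are the flange's). Camera axes: x right, y up, looking along -z (the intrinsics and any distortion apply to the point x, -y, -z); pixel columns grow to the right and rows downward; lengths in mm; the calibration is good to about 2 mm. A picture is of the moment at which its call begins: read the wrist's pose just before it. camera_model takes no time and is no camera call.
- manip.sign_off(): hands the job in, once; it reports no verdict.
The state is a dict: "clock": time; "joints": joint angles; "qd": joint speeds; "effort": joint torques, N m; "eef_pos": TCP position; "eef_rot": TCP orientation; "wrist_force": force on the tool from outside, world axes, zero at the start; "moment": the same for the moment, N m; "finger_gap": finger opening in mm.
Only numpy, scipy, OpenCV 4.12 (cv2) and the standard library are available. Lean on these libraries where they do the work, as an engineer would, in place of code of your own. Each camera call takes 0.05 s, during which the arm holds its last target.

## Task

The carving board is back from being planed and trimmed: take the sprung depth gauge out of its blue block, feel for the juice groove with the probe, and press the gauge gently down over it until its base sits flat on the board. Then stand it back in its block with the red pointer still showing the depth. Never squash the probe in against anything but the bottom of the groove (it would give a false reading), do not lean on the board, and leave the other things alone.

Things in the scene. Friction and masses are not known exactly. Their poses are not given: they have to be found in the camera images.
- board: fixed cream plastic carving board, 220 (its x) x 320 (its y) mm; origin at the centre of its underside, x away from the robot at yaw 0, z up. Planing has left it 23 to 33 mm thick. A square-edged juice groove, 8 mm wide, brown at the bottom, runs round it parallel to the edges, 4 to 9 mm deep. The poses do not tell thickness or depth
- groove_near (a point): 28 mm above the board's underside (board axes), in the middle of where the groove's near run (parallel to the board's y, 260 mm long) should lie, 74.5 mm from the board's middle. The edges were trimmed unevenly: the true centre line lies up to 10 mm from here along the board's x, either way, and the true top up to 5 mm higher or lower. The poses do not tell this
- gauge_mid (a point): middle of the loose depth gauge (0.3 kg), on its axis, 35 mm above the underside. It stands upright: a steel base bar 64 (its x) x 24 (its y) x 8 mm, on it a black body 28 (x) x 24 (y) x 62 mm, top 70 mm above the underside. Grip the body by its two plain sides (y faces, 24 mm apart); the x faces carry the scale and the red pointer. x along the base bar, z up
- gauge_foot (a point): centre of the flat underside of the gauge's base (same axes as gauge_mid)
- probe_tip (a point): lower end of the probe, a steel pin 5 mm in diameter with a round end, on the gauge's axis; it stands out 15 mm below the base when free and is sprung
- probe (a joint): how far the probe is pushed up into the gauge, m: 0 free (15 mm out), 0.015 level with the base. The spring needs 1.5 N to start and 0.35 N more per mm. With the base flat on the board it reads 15 mm minus the groove's depth (6 to 11 mm, 3.6 to 5.4 N)
- pointer (a joint): height of the red drag pointer on the scale, m: 0 at the bottom at the start. The probe pushes it up, and friction (1 N, added to the spring's) holds it at the farthest push when the probe springs back out: depth gauged = 15 mm minus this
- stand: fixed blue block 90 (x) x 60 (y) x 35 mm high in which the gauge stands, its base flat on the top and the probe in the hole; origin at the centre of the underside, z up
- stand_hole0 (a point): mouth of the block's hole, at the centre of its top face (35 mm up); 16 mm in diameter, 30 mm deep
- bowl: loose bystander: small steel bowl, 110 mm across, 50 mm high; origin at the centre of its underside
- sanitizer: loose bystander: clear bottle with a red cap, 64 mm across, 170 mm high; origin at the centre of its underside
- brush: loose bystander: green-handled brush lying beyond the board
- pointer_mark (a point): middle of the red pointer, on the gauge's axis; 57 mm above the tip of the probe whenever the probe is carrying it
There are look-alikes about, which are no part of the job. There is more than one size of the part that bears gauge_mid; the job needs the largest.

How it is judged:
By the outcome, as a careful person would: the job done as asked, in the order asked, and still so for the second after the job is handed in, with the robot touching nothing.
It also fails if it takes over 64 s, if anything falls off the work surface, if the arm or the gripper's body presses on something with over 40 N, if the wrist force passes 120 N, or if a joint passes its speed limit or range.

## Working session

There is one attempt and no reset: what is moved stays moved. The work goes in short steps, Python scripts to look and compute and a shell command to move; the robot and the scene stay as the last step left them, time stands still between calls to the robot, and variables do not carry over. Pictures are saved under pics/ and viewed, and the job is handed in when it is done.

```bash
ls; mkdir -p pics
python3 - <<'E'
from cell import manip
import cv2,json
for n in ["scene","top","wrist"]:
    im=manip.camera(n); cv2.imwrite(f"pics/a_{n}.png",im[:,:,::-1])
    print(n,{k:(v if not hasattr(v,'tolist') else v.tolist()) for k,v in manip.camera_model(n).items()})
print(manip.read_state())
E
```

```text
pics
scene {'fx': 407.0654912025194, 'fy': 407.0654912025194, 'cx': 278.36884590874183, 'cy': 206.19699502607742, 'distortion': [0.028131300022536294, 0.0, 0.0, 0.0, 0.0], 'cam_to_world': [[-0.8234977545312542, -0.35145041959067624, 0.4453471127688157, 1054.6419044878223], [0.5671010003116268, -0.4881681417056161, 0.6633915290906555, 701.9573972883067], [-0.015744958797496954, 0.7988582277183001, 0.6013132530380834, 635.5326632189584], [0.0, 0.0, 0.0, 1.0]]}
top {'fx': 440.4813375237474, 'fy': 440.4813375237474, 'cx': 274.87248164617137, 'cy': 210.5249782327997, 'distortion': [-0.08830744035471744, 0.0, 0.0, 0.0, 0.0], 'cam_to_world': [[0.011866221626751527, 0.9887787417767867, -0.14891538736685078, 439.1108770008638], [-0.9995785387523153, 0.015675709959954955, 0.024433930977992638, 66.0971911141158], [0.02649410595001756, 0.14856268686169405, 0.9885480213031349, 1234.1980882642797], [0.0, 0.0, 0.0, 1.0]]}
wrist {'fx': 334.9203958186338, 'fy': 334.9203958186338, 'cx': 280.1986539577896, 'cy': 207.38665698516374, 'distortion': [-0.0778791266487151, 0.0, 0.0, 0.0, 0.0], 'T_tool_cam': 
[... 266 characters left out ...]
.0, 0.0, 0.0, 1.0]]}
{'clock': 0.15, 'joints': array([ 1.04938173e+00,  3.00305404e-01,  1.52142883e+00, -2.54335778e-05,
        1.32069274e+00, -6.65803643e-02]), 'qd': array([ 7.70406125e-05,  5.08179157e-04, -3.02100323e-03,  5.52722362e-05,
       -1.72594769e-03, -2.70764813e-03]), 'effort': array([ 8.92115640e-04, -5.31960189e+01, -3.52821779e+01,  7.07941828e-02,
        2.35923840e-02, -1.03860511e-04]), 'eef_pos': array([241.52399151, 493.91472576, 205.04163021]), 'eef_rot': array([-3.14075854e+00, -3.09257900e-05,  2.68676471e+00]), 'wrist_force': array([-0.8670441, -0.0363402, -0.1088536]), 'moment': array([-0.01523462,  0.04617982,  0.06968249]), 'finger_gap': 93.80712981878712}
```

View pics/a_scene.png

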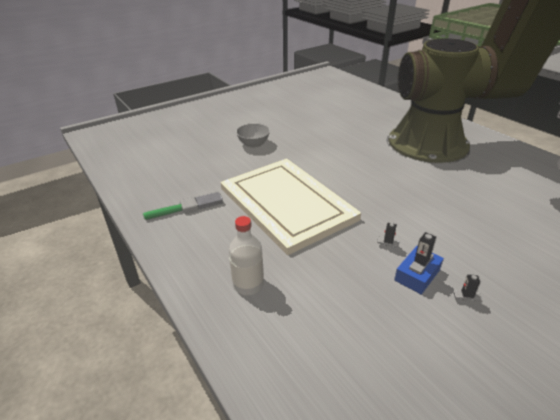

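View pics/a_top.png

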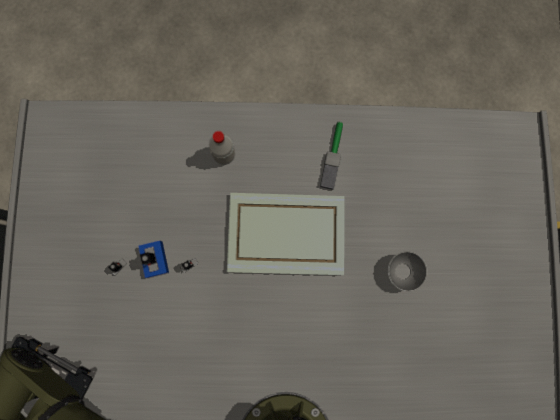

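View pics/a_wrist.png

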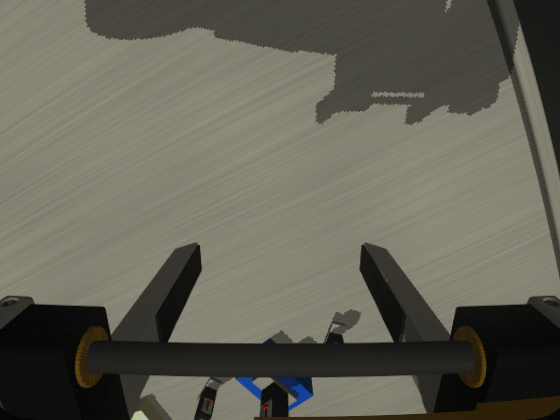

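The scene shows the blue block with the large gauge near (420,260), and two smaller look-alikes either side of it at (390,233) and (471,286). In the top view the block is at (152,259), the board at (287,234), the bowl at (407,272) and the bottle at (222,148).

```bash
cat > h.py <<'E'
from cell import manip
import numpy as np, cv2
from scipy.spatial.transform import Rotation as R
def cam(name, st=None):
    m=manip.camera_model(name)
    K=np.array([[m['fx'],0,m['cx']],[0,m['fy'],m['cy']],[0,0,1]]); d=np.array(m['distortion'])
    if name=='wrist':
        T=np.eye(4);T[:3,:3]=R.from_euler('xyz',st['eef_rot']).as_matrix();T[:3,3]=st['eef_pos']
        T=T@np.array(m['T_tool_cam'])
    else: T=np.array(m['cam_to_world'])
    return K,d,T
def rays(c,px):
    K,d,T=c
    u=cv2.undistortPoints(np.float64(px).reshape(-1,1,2),K,d).reshape(-1,2)
    v=np.c_[u[:,0],-u[:,1],-np.ones(len(u))]@T[:3,:3].T
    return T[:3,3],v/np.linalg.norm(v,axis=1)[:,None]
def plane(c,px,z):
    o,v=rays(c,px); return o+v*((z-o[2])/v[:,2])[:,None]
def project(c,P):
    K,d,T=c
    q=(np.float64(P).reshape(-1,3)-T[:3,3])@T[:3,:3]
    q=q*[1,-1,-1]
    return cv2.projectPoints(q,np.zeros(3),np.zeros(3),K,d)[0].reshape(-1,2)
def tri(cs,pxs):
    A=np.zeros((3,3));b=np.zeros(3)
    for c,p in zip(cs,pxs):
        o,v=rays(c,[p]);v=v[0];M=np.eye(3)-np.outer(v,v);A+=M;b+=M@o
    return np.linalg.solve(A,b)
def crop(im,x0,y0,x1,y1,s,name):
    cv2.imwrite(name,cv2.resize(im[y0:y1,x0:x1,::-1],None,fx=s,fy=s,interpolation=cv2.INTER_CUBIC))
E
python3 - <<'E'
from h import *
top=cv2.imread('pics/a_top.png')[:,:,::-1]; sc=cv2.imread('pics/a_scene.png')[:,:,::-1]
crop(top,90,180,360,290,2.9,'pics/b_top.png'); crop(sc,360,200,500,310,5,'pics/b_scene.png')
crop(top,100,225,210,295,7,'pics/b_top2.png')
ct=cam('top');cs=cam('scene')
# board outline in top: cream
def mask(im,f): 
    h=cv2.cvtColor(np.ascontiguousarray(im),cv2.COLOR_RGB2HSV).astype(int); return f(im.astype(int),h).astype(np.uint8)
for nm,im,c in (('top',top,ct),('scene',sc,cs)):
    b=mask(im,lambda i,h:(i[...,2]>i[...,0]+50)&(i[...,2]>i[...,1]+30))
    n,l,s,ce=cv2.connectedComponentsWithStats(b); k=1+np.argmax(s[1:,4]); print(nm,'blue',s[k],ce[k])
    cr=mask(im,lambda i,h:(i.sum(2)>520)&(i[...,0]-i[...,2]>8))
    cr=cv2.morphologyEx(cr,cv2.MORPH_CLOSE,np.ones((9,9)))
    n,l,s,ce=cv2.connectedComponentsWithStats(cr); k=1+np.argmax(s[1:,4]); print(nm,'cream',s[k])
    r=cv2.minAreaRect(np.argwhere(l==k)[:,::-1].astype(np.float32)); print(cv2.boxPoints(r))
    if nm=='top': print(plane(c,cv2.boxPoints(r),28).round(1))
E
```

```text
top blue [139 241  29  37 454] [154.6784141  258.56167401]Traceback (most recent call last):
  File "<stdin>", line 14, in <module>
    return _wrapfunc(a, 'argmax', axis=axis, out=out, **kwds)
    return bound(*args, **kwds)
ValueError: attempt to get argmax of an empty sequence
```

Run:
```python
from h import *
top=cv2.imread('pics/a_top.png'); print(top[225:245:2,300],top[235,232],top[259,150:165:2])
```

```text
[[131 147 142]
 [132 148 143]
 [132 146 142]
 [133 148 143]
 [133 149 144]
 [132 147 142]
 [134 149 145]
 [132 147 143]
 [131 147 143]
 [134 149 145]] [130 148 143] [[ 10   5   8]
 [  8  10   7]
 [ 10  11  12]
 [ 83  51  35]
 [118  60  26]
 [118  60  25]
 [116  58  24]
 [ 66  31   6]]
```

View pics/b_top2.png

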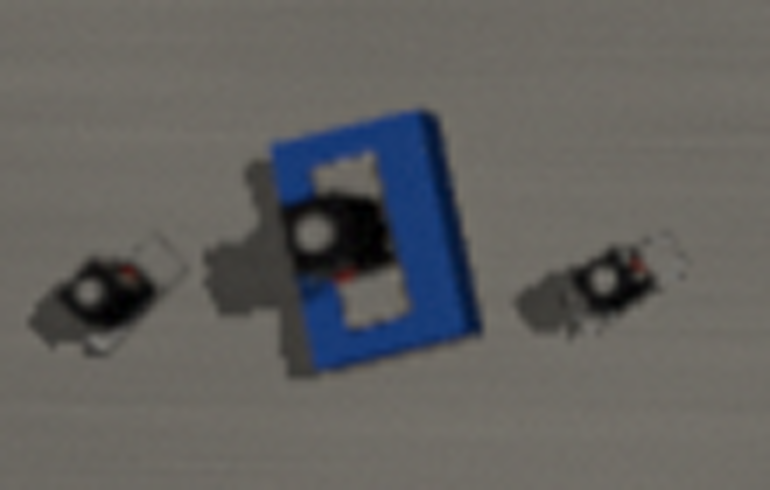

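View pics/b_scene.png

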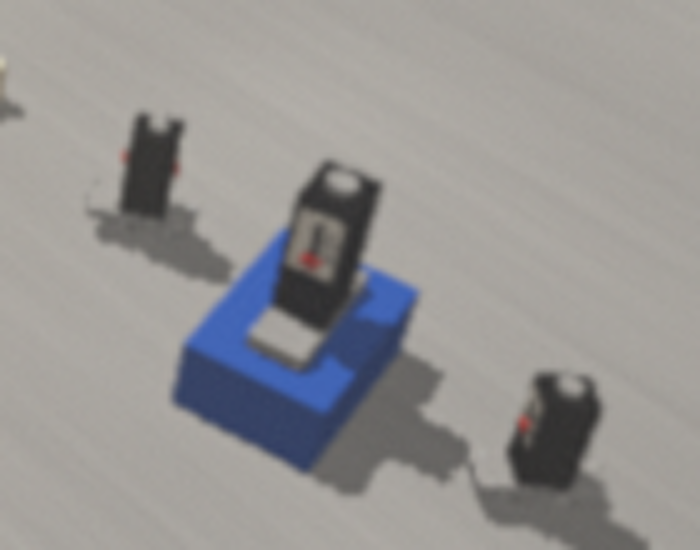

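View pics/b_top.png

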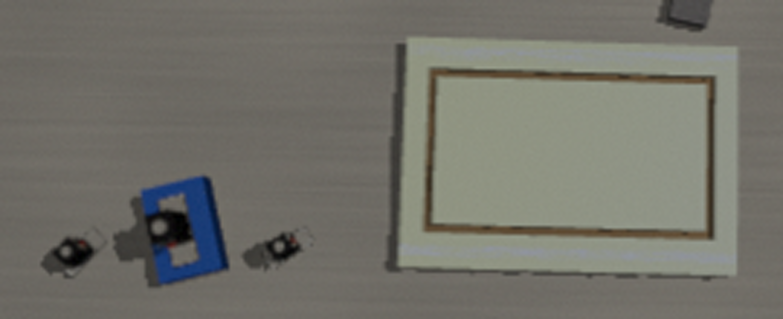

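The crops show the large gauge standing in the block with its base bar along the block's long side, near top pixel (149,259). The block's top-face corners in the crop are about (273,143), (418,112), (465,335) and (313,370). The board is almost square to the world axes, with its brown groove clearly visible.

Run:
```python
from h import *
ct=cam('top');cs=cam('scene')
f=lambda P,x0,y0,s:(np.array(P)+.5)/s-.5+[x0,y0]
B=plane(ct,f([(273,143),(418,112),(465,335),(313,370)],100,225,7),35); print(B.round(1),B.mean(0).round(1))
S=plane(cs,f([(285,232),(418,292),(323,413),(188,345)],360,200,5),35);print(S.round(1),S.mean(0).round(1))
for P in (B,S):
    d=(P[3]-P[0]+P[2]-P[1]) if P is B else (P[0]-P[3]+P[1]-P[2])
    print([np.linalg.norm(P[i]-P[(i+1)%4]).round(1) for i in range(4)],np.arctan2(d[1],d[0]))
# gauge top dot
print(tri([ct,cs],[f([(315,235)],100,225,7)[0],f([(343,182)],360,200,5)[0]]), plane(ct,f([(315,235)],100,225,7),105))
# board corners / groove in b_top (2.9, off 90,180)
print('board',plane(ct,f([(405,37),(738,46),(737,274),(399,267)],90,180,2.9),28).round(1))
print('groove centre',plane(ct,f([(431,71),(714,77),(713,236),(427,231)],90,180,2.9),24).round(1))
print('lookalikes', plane(ct,f([(95,290),(605,280)],100,225,7),60).round(1))
```

```text
[[518.9 406.7  35. ]
 [532.  350.5  35. ]
 [446.2 328.3  35. ]
 [431.7 386.7  35. ]] [482.2 368.1  35. ]
[[449.5 330.   35. ]
 [433.9 385.9  35. ]
 [519.1 407.5  35. ]
 [533.9 352.4  35. ]] [484.1 368.9  35. ]
[np.float64(57.7), np.float64(88.6), np.float64(60.1), np.float64(89.5)] -2.9022577201388047
[np.float64(58.0), np.float64(87.8), np.float64(57.0), np.float64(87.3)] -2.8876475566907778
[481.12544777 368.7355183  107.06786039] [[480.94942255 369.63026204 105.        ]]
board [[ 669.7  163.7   28. ]
 [ 666.4 -157.4   28. ]
 [ 447.9 -154.3   28. ]
 [ 450.8  163.5   28. ]]
groove centre [[ 637.7  138.1   24. ]
 [ 636.3 -134.4   24. ]
 [ 483.6 -132.3   24. ]
 [ 484.9  138.3   24. ]]
lookalikes [[460.2 465.   60. ]
 [467.6 270.6  60. ]]
```

```bash
cat >> h.py <<'E'
def go(p,yaw):
    s=manip.read_state(); R0=R.from_euler('xyz',s['eef_rot']); R1=R.from_euler('xyz',[np.pi,0,yaw])
    print('dpos',(R0.inv().apply(np.array(p)-s['eef_pos'])/1000).round(4),'rot',(R0.inv()*R1).as_rotvec().round(4),'t',s['clock'])
def st():
    s=manip.read_state(); print('t',round(s['clock'],3),'p',s['eef_pos'].round(2),'rpy',s['eef_rot'].round(4),'F',s['wrist_force'].round(2),'M',s['moment'].round(3),'gap',round(s['finger_gap'],2)); return s
E
python3 -c "
from h import *
go([483,368.5,220],3.388)"
```

```text
dpos [-0.272  -0.0066 -0.015 ] rot [-8.000e-04 -3.000e-04 -7.012e-01] t 0.15
```

```bash
python3 -m pendant '[{"claw":0.094,"delta_pos":[-0.272,-0.007,-0.015],"rotation":[-0.001,0,-0.7]},{"claw":0.06,"delta_pos":[-0.272,-0.007,-0.015],"rotation":[-0.001,0,-0.7]},{"claw":0.06,"delta_pos":[-0.272,-0.007,-0.015],"rotation":[-0.001,0,-0.7]},{"claw":0.06,"delta_pos":[-0.272,-0.007,-0.015],"rotation":[-0.001,0,-0.7]},{"claw":0.06,"delta_pos":[-0.272,-0.007,-0.015],"rotation":[-0.001,0,-0.7]},{"claw":0.06,"delta_pos":[-0.272,-0.007,-0.015],"rotation":[-0.001,0,-0.7]},{"claw":0.06,"delta_pos":[-0.272,-0.007,-0.015],"rotation":[-0.001,0,-0.7]},{"claw":0.06,"delta_pos":[-0.272,-0.007,-0.015],"rotation":[-0.001,0,-0.7]}]' 20
python3 - <<'E'
from h import *
s=st(); im=manip.camera('wrist'); cv2.imwrite('pics/c_w.png',im[:,:,::-1]); np.save('c_s.npy',s,allow_pickle=True)
E
```

```text
clock: 1.15
eef_pos: [481.8, 368.9, 220.1]
eef_rot: [3.141, -0.0, -2.895]
wrist_force: [0.2, -0.1, -0.8]
finger_gap: 60.1
t 1.15 p [481.84 368.9  220.09] rpy [ 3.1412e+00 -3.0000e-04 -2.8951e+00] F [ 0.16 -0.14 -0.81] M [ 0.017 -0.013 -0.001] gap 60.09
```

View pics/c_w.png

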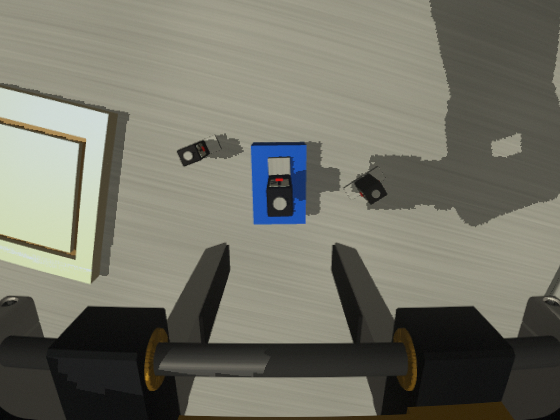

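The wrist view shows the gauge in its block at about (280,190), square with the tool. Block corners run from (252,143) to (305,224), and the look-alikes are at (193,153) and (371,188), well clear.

Run:
```python
from h import *
s=np.load('c_s.npy',allow_pickle=True).item(); im=cv2.imread('pics/c_w.png')[:,:,::-1]
c=cam('wrist',s); crop(im,235,130,325,235,6,'pics/c_w2.png')
i=im.astype(int); b=((i[...,2]>i[...,0]+80)&(i[...,2]>150)).astype(np.uint8); 
ys,xs=np.nonzero(b[130:240,235:330]); print(xs.min()+235,xs.max()+235,ys.min()+130,ys.max()+130)
cn=max(cv2.findContours(b,0,2)[0],key=cv2.contourArea); r=cv2.minAreaRect(cn); print(r)
P=plane(c,cv2.boxPoints(r),35);print(P.round(1),P.mean(0).round(1),[np.linalg.norm(P[k]-P[(k+1)%4]).round(1) for k in range(4)])
# red pointer/board: groove near run
print('t')
```

```text
251 305 145 223
((278.0, 184.0), (78.0, 54.0), 90.0)
[[446.5 328.1  35. ]
 [432.3 384.5  35. ]
 [518.2 408.   35. ]
 [533.4 347.7  35. ]] [482.6 367.1  35. ] [np.float64(58.2), np.float64(89.1), np.float64(62.2), np.float64(89.1)]
t
```

View pics/c_w2.png

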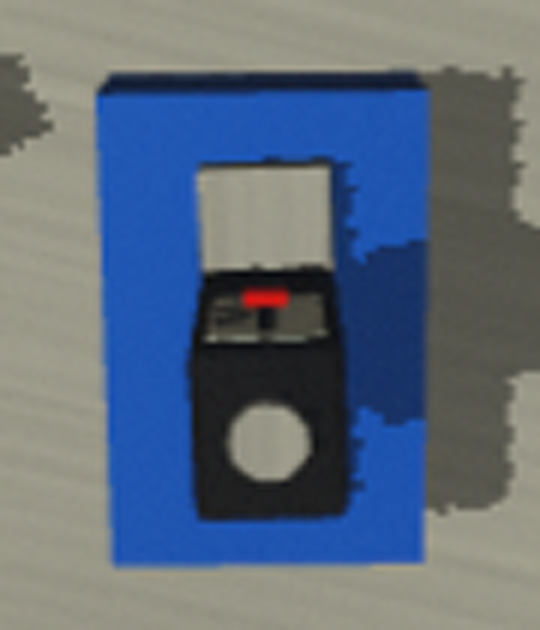

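Run:
```python
from h import *
s=np.load('c_s.npy',allow_pickle=True).item(); c=cam('wrist',s)
f=lambda P:(np.array(P)+.5)/6-.5+[235,130]
P=plane(c,f([(98,92),(430,90),(425,563),(113,565)]),35);print(P.round(1),P.mean(0).round(1))
d=(P[0]-P[3]+P[1]-P[2]);print('yaw',np.arctan2(d[1],d[0]),[np.linalg.norm(P[k]-P[(k+1)%4]).round(1) for k in range(4)])
e=P[1]-P[0]+P[2]-P[3]; print('yaw via y',np.arctan2(e[1],e[0])+np.pi/2)
T=plane(c,f([(194,352),(345,347),(349,517),(197,520)]),105);print(T.round(1),T.mean(0))
print('knob',plane(c,f([(269,442)]),105))
Q=plane(c,f([(195,165),(330,163)]),43);print(Q,Q.mean(0))
t=s['eef_rot'][2];a=np.array([np.cos(t),np.sin(t),0]);print('from base end',Q.mean(0)-32*a)
```

```text
[[446.4 328.   35. ]
 [431.5 385.7  35. ]
 [518.6 408.6  35. ]
 [533.6 350.6  35. ]] [482.5 368.2  35. ]
yaw -2.8863740845395265 [np.float64(59.6), np.float64(90.0), np.float64(60.0), np.float64(90.1)]
yaw via y 3.393760308069668
[[471.8 354.5 105. ]
 [465.6 376.4 105. ]
 [491.4 383.8 105. ]
 [497.6 361.2 105. ]] [481.60804231 368.95786943 105.        ]
knob [[482.75821276 368.89300209 105.        ]]
[[453.76265339 347.98099958  43.        ]
 [447.5945158  371.11373396  43.        ]] [450.67858459 359.54736677  43.        ]
from base end [481.71130925 367.35569566  43.        ]
```

```bash
python3 -c "
from h import *
go([482.2,368.4,51],-2.888);st()"
```

```text
dpos [-0.0002 -0.0006  0.1691] rot [ 0.0004 -0.0002 -0.0071] t 1.2
t 1.2 p [481.93 368.87 220.13] rpy [ 3.1412e+00 -2.0000e-04 -2.8951e+00] F [-0.48 -0.21  0.18] M [0.047 0.022 0.022] gap 60.28
```

```bash
python3 -m pendant '[{"claw":0.06,"delta_pos":[0,-0.0005,0.06],"rotation":[0,0,-0.007]},{"claw":0.06,"delta_pos":[0,-0.0005,0.12],"rotation":[0,0,-0.007]},{"claw":0.06,"delta_pos":[0,-0.0005,0.165],"rotation":[0,0,-0.007]},{"claw":0.06,"delta_pos":[0,-0.0005,0.169],"rotation":[0,0,-0.007]},{"claw":0.06,"delta_pos":[0,-0.0005,0.169],"rotation":[0,0,-0.007]},{"claw":0.06,"delta_pos":[0,-0.0005,0.169],"rotation":[0,0,-0.007]}]' 25
python3 - <<'E'
from h import *
s=st(); im=manip.camera('wrist'); cv2.imwrite('pics/d_w.png',im[:,:,::-1])
E
```

```text
clock: 1.95
eef_pos: [482.8, 369.2, 53.5]
eef_rot: [3.14, 0.003, -2.888]
wrist_force: [-0.3, 0.7, 0.1]
finger_gap: 60.0
t 1.95 p [482.82 369.2   53.48] rpy [ 3.1401e+00  3.0000e-03 -2.8879e+00] F [-0.33  0.69  0.14] M [ 0.015 -0.006 -0.012] gap 59.98
```

View pics/d_w.png

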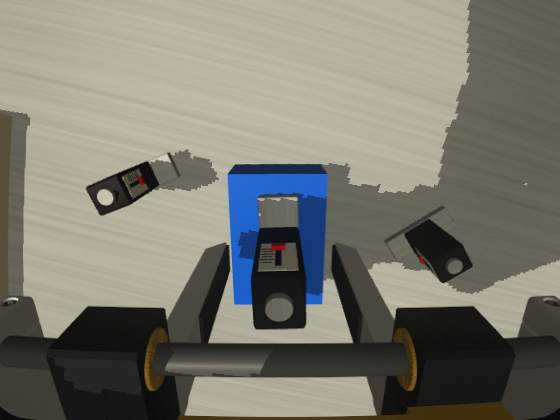

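The gauge sits centred between the fingers with its knob at (279,308), so I close on it.

```bash
python3 -m pendant '[{"claw":0.03,"delta_pos":[0,0,0.002],"rotation":[0,0,0]},{"claw":0.015,"delta_pos":[0,0,0.002],"rotation":[0,0,0]},{"claw":0.015,"delta_pos":[0,0,0.002],"rotation":[0,0,0]},{"claw":0.015,"delta_pos":[0,0,0.002],"rotation":[0,0,0]},{"claw":0.015,"delta_pos":[0,0,0.002],"rotation":[0,0,0]},{"claw":0.015,"delta_pos":[0,0,0.002],"rotation":[0,0,0]}]' 25
python3 - <<'E'
from h import *
s=st(); im=manip.camera('wrist'); cv2.imwrite('pics/e_w.png',im[:,:,::-1]);np.save('e_s.npy',s,allow_pickle=True)
crop(im,210,160,350,340,3.3,'pics/e_w2.png');st()
E
```

```text
clock: 2.75
eef_pos: [482.7, 369.0, 51.2]
eef_rot: [3.14, 0.003, -2.888]
wrist_force: [-0.3, -0.4, 1.4]
finger_gap: 23.9
t 2.75 p [482.72 369.01  51.19] rpy [ 3.1403e+00  2.6000e-03 -2.8880e+00] F [-0.29 -0.39  1.39] M [-0.107 -0.056 -0.011] gap 23.94
t 2.8 p [482.72 369.02  51.18] rpy [ 3.1403e+00  2.6000e-03 -2.8880e+00] F [0.07 0.07 0.37] M [-0.107  0.007 -0.044] gap 24.13
```

View pics/e_w2.png

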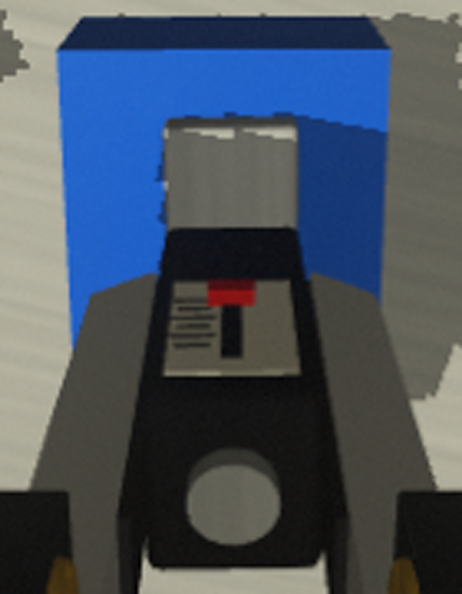

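Gripped: gap 23.9 mm, gauge upright and the pointer at the bottom of its scale. I lift it and carry it above the near run.

```bash
python3 -m pendant '[{"claw":0.015,"delta_pos":[0,0,-0.005],"rotation":[0,0,0]},{"claw":0.015,"delta_pos":[0,0,-0.02],"rotation":[0,0,0]},{"claw":0.015,"delta_pos":[0,0,-0.05],"rotation":[0,0,0]},{"claw":0.015,"delta_pos":[0,0,-0.08],"rotation":[0,0,0]},{"claw":0.015,"delta_pos":[0,0,-0.1],"rotation":[0,0,0]},{"claw":0.015,"delta_pos":[0,0,-0.1],"rotation":[0,0,0]}]' 25
python3 - <<'E'
from h import *
st();go([484,3,150],-3.1486)
E
```

```text
clock: 3.55
eef_pos: [483.1, 369.2, 153.4]
eef_rot: [3.139, 0.006, -2.888]
wrist_force: [1.0, 0.6, -2.7]
finger_gap: 24.0
t 3.55 p [483.06 369.24 153.39] rpy [ 3.1391  0.0059 -2.8879] F [ 0.99  0.59 -2.67] M [-0.022  0.046  0.01 ] gap 24.01
dpos [ 0.091  -0.3548  0.002 ] rot [0.0032 0.0056 0.2607] t 3.55
```

```bash
python3 -m pendant '[{"claw":0.015,"delta_pos":[0.01,-0.04,0],"rotation":[0.003,0.0056,0.04]},{"claw":0.015,"delta_pos":[0.025,-0.09,0],"rotation":[0.003,0.0056,0.08]},{"claw":0.015,"delta_pos":[0.038,-0.14,0],"rotation":[0.003,0.0056,0.12]},{"claw":0.015,"delta_pos":[0.051,-0.19,0],"rotation":[0.003,0.0056,0.16]},{"claw":0.015,"delta_pos":[0.064,-0.24,0.002],"rotation":[0.003,0.0056,0.2]},{"claw":0.015,"delta_pos":[0.077,-0.29,0.002],"rotation":[0.003,0.0056,0.23]},{"claw":0.015,"delta_pos":[0.088,-0.335,0.002],"rotation":[0.003,0.0056,0.25]},{"claw":0.015,"delta_pos":[0.091,-0.355,0.002],"rotation":[0.003,0.0056,0.2607]},{"claw":0.015,"delta_pos":[0.091,-0.355,0.002],"rotation":[0.003,0.0056,0.2607]},{"claw":0.015,"delta_pos":[0.091,-0.355,0.002],"rotation":[0.003,0.0056,0.2607]}]' 25
python3 - <<'E'
from h import *
s=st(); im=manip.camera('wrist'); cv2.imwrite('pics/f_w.png',im[:,:,::-1]);np.save('f_s.npy',s,allow_pickle=True)
im=manip.camera('scene'); cv2.imwrite('pics/f_s.png',im[:,:,::-1]);st()
E
```

```text
clock: 4.8
eef_pos: [483.8, 3.4, 149.6]
eef_rot: [3.141, -0.001, 3.135]
wrist_force: [-0.5, -0.2, -3.5]
finger_gap: 24.2
t 4.8 p [483.82   3.39 149.57] rpy [ 3.1411e+00 -8.0000e-04  3.1350e+00] F [-0.45 -0.18 -3.5 ] M [0.036 0.026 0.019] gap 24.17
t 4.9 p [483.94   3.62 149.74] rpy [ 3.1412e+00 -4.0000e-04  3.1358e+00] F [ 0.45 -0.26 -2.79] M [ 0.07  -0.032  0.013] gap 23.86
```

View pics/f_w.png

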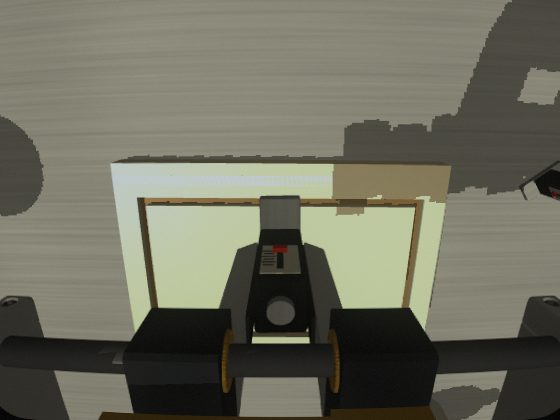

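View pics/f_s.png

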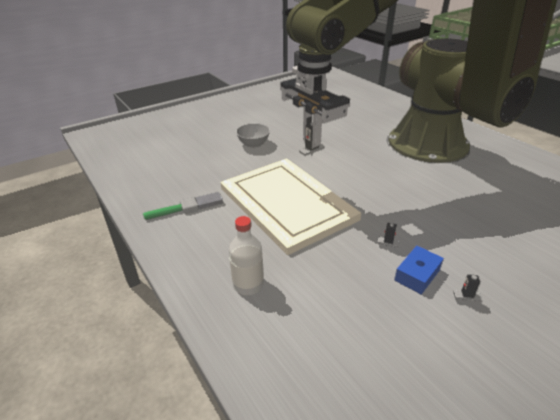

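The wrist view shows the near run as a brown line at about row 200, visible on both sides of the gauge (columns 150–258 and 302–415). The near board edge is at row 162, spanning columns 113–450. The scene view shows the gauge held upright above the near side of the board.

```bash
cat > gr.py <<'E'
from h import *
import sys
def prof(im,col,r0,r1): return im[r0:r1,col].astype(float)
if __name__=='__main__':
    im=cv2.imread(sys.argv[1]); crop(im[:,:,::-1],105,150,275,230,4.6,sys.argv[2])
    crop(im[:,:,::-1],290,150,460,230,4.6,sys.argv[3])
    for c in (180,240,320,390): print(c,[tuple(int(x) for x in p) for p in im[155:166,c]][:0],[int(p.sum()) for p in im[157:212,c]])
E
python3 gr.py pics/f_w.png pics/f1.png pics/f2.png
```

```text
180 [] [225, 225, 193, 176, 180, 251, 510, 574, 571, 572, 574, 572, 573, 576, 576, 575, 576, 573, 581, 594, 597, 595, 587, 593, 593, 587, 588, 579, 580, 574, 569, 569, 570, 571, 573, 572, 569, 571, 572, 571, 506, 325, 323, 322, 320, 309, 162, 192, 252, 571, 573, 569, 571, 571, 573]
240 [] [227, 230, 204, 185, 192, 185, 467, 559, 559, 558, 559, 558, 562, 561, 564, 560, 560, 562, 572, 587, 581, 590, 579, 582, 584, 581, 578, 580, 590, 568, 560, 561, 559, 561, 564, 558, 559, 560, 561, 563, 543, 356, 294, 293, 296, 282, 173, 196, 223, 398, 557, 552, 558, 555, 556]
320 [] [235, 227, 228, 188, 186, 186, 273, 549, 550, 549, 547, 548, 550, 550, 552, 551, 544, 551, 555, 570, 587, 591, 591, 585, 590, 566, 561, 559, 555, 563, 551, 551, 550, 550, 555, 548, 553, 551, 552, 554, 544, 464, 275, 276, 273, 274, 260, 179, 189, 259, 549, 551, 549, 552, 552]
390 [] [212, 221, 220, 208, 187, 177, 176, 269, 329, 345, 348, 343, 344, 343, 347, 346, 349, 349, 351, 344, 345, 347, 343, 350, 346, 348, 347, 344, 350, 353, 353, 348, 350, 349, 349, 351, 352, 353, 351, 356, 354, 350, 287, 264, 267, 261, 173, 172, 190, 214, 388, 551, 550, 549, 550]
```

View pics/f1.png

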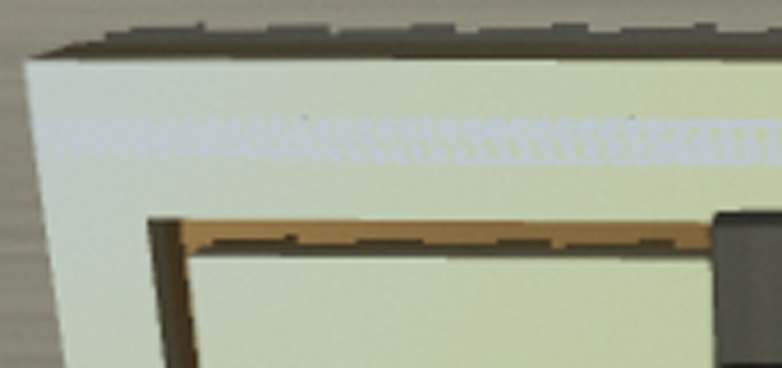

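View pics/f2.png

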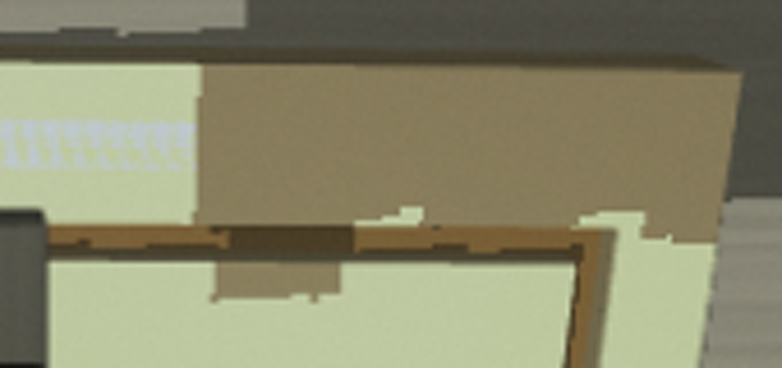

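Run:
```python
from h import *
s=np.load('f_s.npy',allow_pickle=True).item(); c=cam('wrist',s); im=cv2.imread('pics/f_w.png').astype(float).sum(2)
L=np.array([28,60]);Rr=np.array([742,72])
cor=np.array([(L+.5)/4.6-.5+[105,150],(Rr+.5)/4.6-.5+[290,150]]); print(cor)
cols=[170,180,200,220,240,250,310,320,380]
def cross(a,r,lev):  # a values at rows r.., falling or rising
    for k in range(len(a)-1):
        if (a[k]-lev)*(a[k+1]-lev)<=0: return r+k+(a[k]-lev)/(a[k]-a[k+1])
N=[];F=[]
for q in cols:
    a=im[190:204,q]; n=cross(a,190,(a[:4].mean()+im[201,q])/2)
    b=im[201:214,q]; f=cross(b[::-1],0,(b[-4:].mean()+im[204,q])/2); f=213-f
    N.append((q,n));F.append((q,f))
print(np.round(N,1).tolist(),np.round(F,1).tolist())
for z in (23,25,27,29,31,33):
    P=plane(c,cor,z); n=plane(c,N,z);f=plane(c,F,z)
    m=(n+f)/2; k=np.polyfit(m[:,1],m[:,0],1)
    print(z,'width',np.linalg.norm(P[0]-P[1]).round(1),'near edge x',P[:,0].round(1),'y',P[:,1].round(1),'groove w',(f-n)[:,0].mean().round(2),'x at y=3',np.polyval(k,3).round(2),'slope',k[0].round(4))
```

```text
[[110.69565217 162.65217391]
 [450.91304348 165.26086957]]
[[170.0, 197.3], [180.0, 197.3], [200.0, 197.5], [220.0, 197.6], [240.0, 197.6], [250.0, 197.7], [310.0, 198.3], [320.0, 198.3], [380.0, 199.4]] [[170.0, 205.4], [180.0, 205.4], [200.0, 205.4], [220.0, 205.6], [240.0, 205.9], [250.0, 205.8], [310.0, 206.2], [320.0, 206.4], [380.0, 206.5]]
23 width 318.8 near edge x [447.  451.8] y [-154.3  164.5] groove w 7.87 x at y=3 486.64 slope 0.0152
25 width 316.7 near edge x [446.7 451.5] y [-153.2  163.5] groove w 7.82 x at y=3 486.07 slope 0.0152
27 width 314.7 near edge x [446.4 451.1] y [-152.2  162.4] groove w 7.77 x at y=3 485.5 slope 0.0152
29 width 312.6 near edge x [446.1 450.8] y [-151.2  161.4] groove w 7.72 x at y=3 484.93 slope 0.0152
31 width 310.5 near edge x [445.8 450.4] y [-150.1  160.3] groove w 7.67 x at y=3 484.36 slope 0.0152
33 width 308.4 near edge x [445.5 450.1] y [-149.1  159.3] groove w 7.61 x at y=3 483.79 slope 0.0152
```

Run:
```python
from h import *
s=np.load('f_s.npy',allow_pickle=True).item(); im=cv2.imread('pics/f_w.png')
crop(im[:,:,::-1],230,185,330,345,4,'pics/f3.png')
print([int(x) for x in im[190:204,270].astype(int).sum(1)],[int(x) for x in im[190:204,290].astype(int).sum(1)])
```

```text
[554, 554, 554, 556, 544, 418, 139, 137, 157, 205, 234, 240, 235, 236] [552, 548, 555, 553, 533, 315, 145, 150, 171, 222, 244, 247, 242, 247]
```

View pics/f3.png

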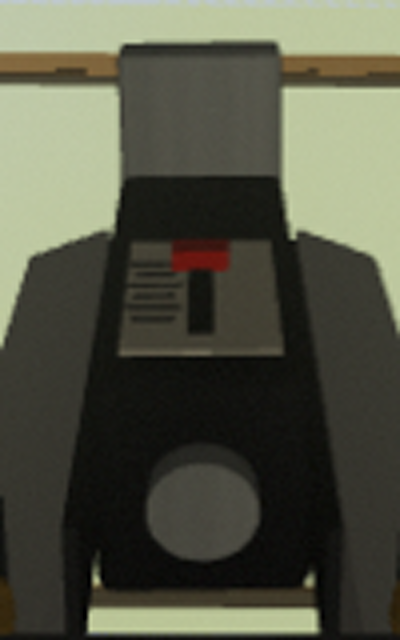

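Run:
```python
from h import *
s=np.load('f_s.npy',allow_pickle=True).item(); c=cam('wrist',s); x,y,z=s['eef_pos']
print('tcp',s['eef_pos'])
print('bottom edge->axis',plane(c,[(280,195.2)],z-16.2)[0]+[32,0,0])
print('top edge->axis',plane(c,[(280,198.7)],z-8.2)[0]+[32,0,0])
print('knob',plane(c,[(230+204/4,185+518/4)],z+53.8)[0], plane(c,[(230+204/4,185+518/4)],z+56)[0])
print('body near top edge', plane(c,[(280,185+588/4)],z+53.8)[0]-[14,0,0])
```

```text
tcp [483.81723745   3.3897139  149.56814886]
bottom edge->axis [482.91795683   4.11650034 133.36814886]
top edge->axis [482.91027484   4.11621319 141.36814886]
knob [486.21179442   4.29028883 203.36814886] [484.68959967   4.29368332 205.56814886]
body near top edge [481.387823     3.78694436 203.36814886]
```

```bash
python3 -c "
from h import *
st();go([487,3,76],3.131)"
```

```text
t 4.9 p [483.94   3.62 149.74] rpy [ 3.1412e+00 -4.0000e-04  3.1358e+00] F [ 0.45 -0.26 -2.79] M [ 0.07  -0.032  0.013] gap 23.86
dpos [-0.0031 -0.0006  0.0737] rot [ 0.0004 -0.0004  0.0048] t 4.9
```

```bash
python3 -m pendant '[{"claw":0.015,"delta_pos":[-0.001,-0.0006,0.02],"rotation":[0.0004,-0.0004,0.005]},{"claw":0.015,"delta_pos":[-0.002,-0.0006,0.045],"rotation":[0.0004,-0.0004,0.005]},{"claw":0.015,"delta_pos":[-0.003,-0.0006,0.065],"rotation":[0.0004,-0.0004,0.005]},{"claw":0.015,"delta_pos":[-0.003,-0.0006,0.0735],"rotation":[0.0004,-0.0004,0.005]},{"claw":0.015,"delta_pos":[-0.003,-0.0006,0.0735],"rotation":[0.0004,-0.0004,0.005]},{"claw":0.015,"delta_pos":[-0.003,-0.0006,0.0735],"rotation":[0.0004,-0.0004,0.005]},{"claw":0.015,"delta_pos":[-0.003,-0.0006,0.0735],"rotation":[0.0004,-0.0004,0.005]}]' 25
python3 - <<'E'
from h import *
s=st(); im=manip.camera('wrist'); cv2.imwrite('pics/g_w.png',im[:,:,::-1]);np.save('g_s.npy',s,allow_pickle=True)
im2=manip.camera('scene'); cv2.imwrite('pics/g_s.png',im2[:,:,::-1]);st()
crop(im,60,120,500,345,1.8,'pics/g1.png'); crop(im2,200,60,420,260,3.5,'pics/g2.png')
E
```

```text
clock: 5.78
eef_pos: [487.2, 3.0, 76.9]
eef_rot: [-3.141, 0.001, 3.131]
wrist_force: [-0.2, 0.3, -2.6]
finger_gap: 24.1
t 5.775 p [487.22   3.03  76.89] rpy [-3.1415e+00  1.1000e-03  3.1309e+00] F [-0.21  0.35 -2.63] M [ 0.038 -0.     0.031] gap 24.12
t 5.875 p [487.07   3.    76.67] rpy [-3.1415e+00  7.0000e-04  3.1308e+00] F [ 0.21  0.67 -3.08] M [ 0.031  0.012 -0.026] gap 23.95
```

View pics/g1.png

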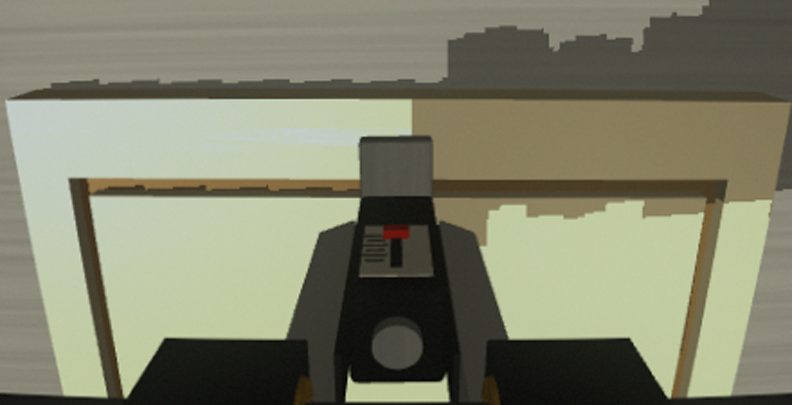

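View pics/g2.png

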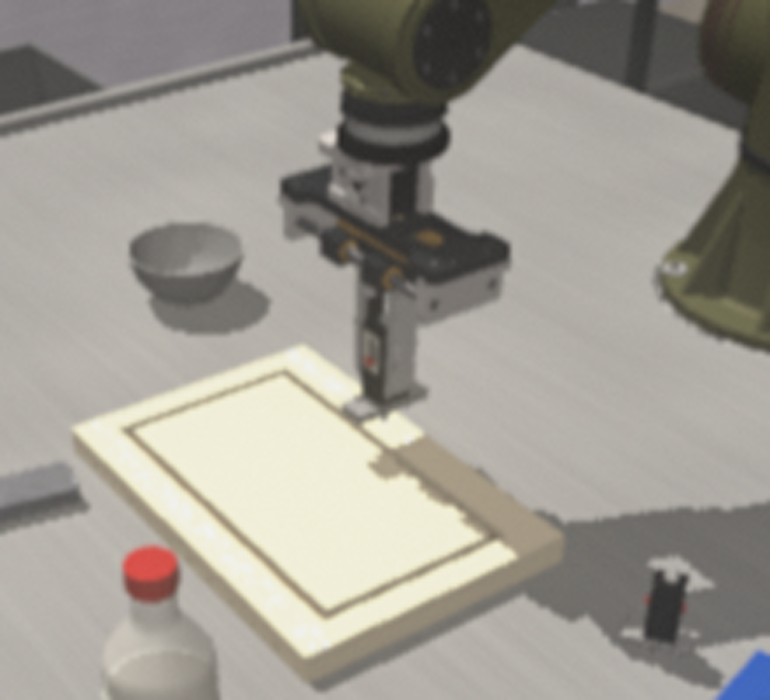

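The view from lower down shows the groove line near rows 219–228 and the base bar end near row 196. The scene view shows the gauge above the near margin of the board, with nothing disturbed.

Run:
```python
from h import *
s=np.load('g_s.npy',allow_pickle=True).item(); c=cam('wrist',s); I=cv2.imread('pics/g_w.png'); im=I.astype(float).sum(2)
for q in (130,180,230,330,380,430): print(q,[int(v) for v in im[214:234,q]])
for q in (270,285): print(q,[int(v) for v in im[190:204,q]])
for q in (100,150,200,250): print(q,[int(v) for v in im[166:180,q]])
crop(I[:,:,::-1],55,160,125,190,10,'pics/g3.png');crop(I[:,:,::-1],440,160,510,190,10,'pics/g4.png')
```

```text
130 [583, 586, 585, 583, 543, 385, 337, 337, 337, 278, 152, 167, 189, 187, 291, 494, 581, 584, 584, 581]
180 [584, 579, 580, 580, 560, 426, 320, 322, 322, 315, 283, 175, 200, 199, 223, 394, 574, 578, 573, 576]
230 [570, 571, 570, 571, 563, 484, 304, 307, 308, 292, 167, 171, 191, 199, 218, 347, 569, 567, 566, 567]
330 [357, 351, 354, 359, 357, 335, 164, 163, 164, 165, 165, 167, 178, 186, 181, 210, 321, 355, 357, 354]
380 [362, 361, 361, 365, 362, 331, 169, 168, 178, 172, 172, 178, 190, 193, 190, 239, 337, 367, 360, 361]
430 [353, 359, 355, 356, 364, 319, 194, 168, 169, 170, 175, 171, 183, 190, 197, 232, 321, 361, 360, 357]
270 [567, 583, 565, 576, 573, 433, 136, 141, 156, 213, 236, 241, 242, 237]
285 [563, 563, 574, 573, 557, 331, 140, 142, 166, 214, 235, 239, 240, 234]
100 [223, 229, 227, 204, 171, 168, 172, 175, 207, 407, 594, 592, 594, 594]
150 [319, 228, 228, 198, 182, 181, 181, 180, 248, 522, 591, 591, 591, 590]
200 [228, 233, 227, 189, 191, 189, 189, 187, 189, 570, 582, 583, 584, 583]
250 [233, 235, 228, 200, 195, 191, 192, 197, 237, 572, 568, 571, 572, 570]
```

View pics/g3.png

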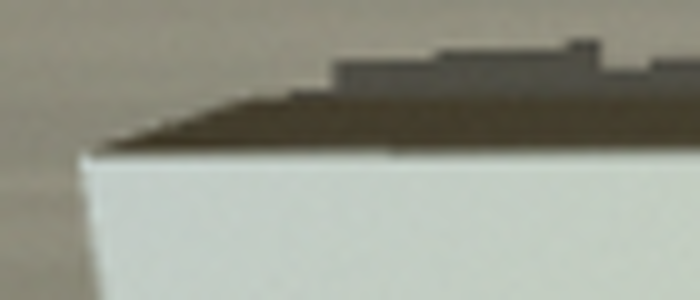

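View pics/g4.png

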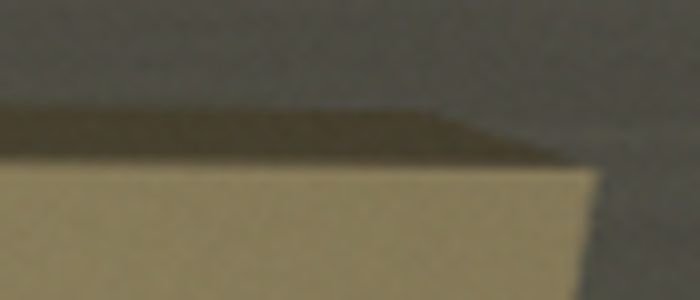

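Run:
```python
from h import *
s=np.load('g_s.npy',allow_pickle=True).item(); c=cam('wrist',s); x,y,z=s['eef_pos']
N=[(130,218.5),(180,218.8),(230,219.26),(330,219.44),(380,219.4),(430,219.45)]
F=[(130,228.47),(180,228.95),(230,229.17),(330,229.53),(380,229.39),(430,229.5)]
cor=[(62.55,175.05),(499.35,176.35)]
print('tcp',s['eef_pos'],'axis',plane(c,[(280,195.2)],z-16.2)[0]+[32,0,0],plane(c,[(280,198.7)],z-8.2)[0]+[32,0,0])
b=plane(c,[(200,168.5),(250,168.5)],0); print('bottom edge x',b)
for zz in (21,23,25,27,29,31,33):
    P=plane(c,cor,zz); n=plane(c,N,zz);f=plane(c,F,zz);m=(n+f)/2;k=np.polyfit(m[:,1],m[:,0],1)
    print(zz,'W',np.linalg.norm(P[0]-P[1]).round(1),'edge',P[:,0].round(1),P[:,1].round(1),plane(c,[(200,174.5),(250,174.5)],zz)[:,0].round(1),'gw',(f-n)[:,0].mean().round(2),'x@3',np.polyval(k,3).round(2),k[0].round(4))
```

```text
tcp [487.21881708   3.03120803  76.8884468 ] axis [486.33302399   3.88777692  60.6884468 ] [486.30962085   3.8921977   68.6884468 ]
bottom edge x [[ 4.48264431e+02 -5.80613612e+01  2.84217094e-14]
 [ 4.48821762e+02 -1.92383547e+01  2.84217094e-14]]
21 W 322.3 edge [447.3 451.9] [-156.4  165.9] [448.9 449.4] gw 7.99 x@3 487.23 0.0146
23 W 319.6 edge [447.  451.5] [-155.   164.5] [448.5 449. ] gw 7.92 x@3 486.51 0.0146
25 W 316.8 edge [446.6 451.1] [-153.6  163.2] [448.1 448.6] gw 7.85 x@3 485.78 0.0146
27 W 314.1 edge [446.2 450.7] [-152.3  161.8] [447.7 448.2] gw 7.78 x@3 485.06 0.0146
29 W 311.3 edge [445.8 450.3] [-150.9  160.4] [447.3 447.8] gw 7.71 x@3 484.34 0.0146
31 W 308.6 edge [445.4 449.8] [-149.5  159. ] [446.9 447.4] gw 7.65 x@3 483.62 0.0146
33 W 305.8 edge [445.1 449.4] [-148.2  157.7] [446.5 447. ] gw 7.58 x@3 482.9 0.0146
```

```bash
python3 -m pendant '[{"claw":0.015,"delta_pos":[-0.0001,0,0.005],"rotation":[0,0,0.003]},{"claw":0.015,"delta_pos":[-0.0001,0,0.01],"rotation":[0,0,0.003]},{"claw":0.015,"delta_pos":[-0.0001,0,0.0127],"rotation":[0,0,0.003]},{"claw":0.015,"delta_pos":[-0.0001,0,0.0127],"rotation":[0,0,0.003]},{"claw":0.015,"delta_pos":[-0.0001,0,0.0127],"rotation":[0,0,0.003]},{"claw":0.015,"delta_pos":[-0.0001,0,0.0127],"rotation":[0,0,0.003]}]' 30
python3 - <<'E'
from h import *
s=st(); im=manip.camera('wrist');s=st(); im=manip.camera('wrist');s=st();im2=manip.camera('scene'); cv2.imwrite('pics/h_s.png',im2[:,:,::-1]);st()
cv2.imwrite('pics/h_w.png',im[:,:,::-1]);np.save('h_s.npy',s,allow_pickle=True)
crop(im2,270,110,370,220,6,'pics/h2.png')
E
```

```text
clock: 6.62
eef_pos: [487.2, 3.0, 64.1]
eef_rot: [-3.142, 0.001, 3.128]
wrist_force: [-0.1, 0.5, -2.6]
finger_gap: 24.3
t 6.625 p [487.24   3.01  64.07] rpy [-3.1415e+00  9.0000e-04  3.1278e+00] F [-0.15  0.48 -2.64] M [ 0.049 -0.017  0.021] gap 24.25
t 6.675 p [487.24   3.04  64.07] rpy [-3.1415e+00  9.0000e-04  3.1278e+00] F [-0.17 -1.04 -2.73] M [ 0.037  0.006 -0.046] gap 23.56
t 6.725 p [487.25   3.01  64.07] rpy [-3.1415e+00  9.0000e-04  3.1278e+00] F [ 0.06  0.09 -3.29] M [ 0.021  0.002 -0.049] gap 23.85
t 6.775 p [487.23   3.02  64.04] rpy [-3.1415e+00  8.0000e-04  3.1278e+00] F [ 0.14 -0.97 -3.48] M [ 0.034 -0.028  0.062] gap 24.02
```

View pics/h2.png

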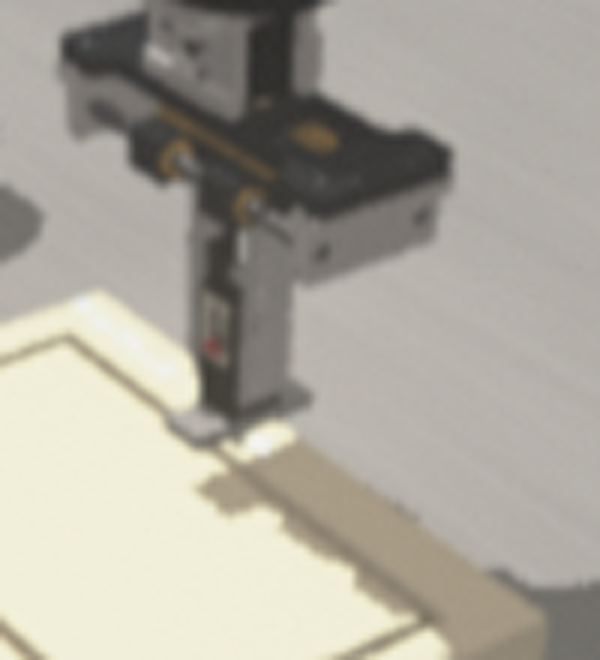

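View pics/h_w.png

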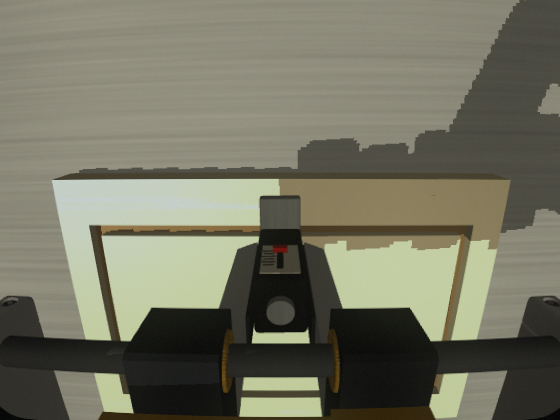

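The probe tip hovers over the groove line in the scene view. Now I descend slowly and check the force.

```bash
python3 -m pendant '[{"claw":0.015,"delta_pos":[0,0,0.0005],"rotation":[0,0,0]},{"claw":0.015,"delta_pos":[0,0,0.001],"rotation":[0,0,0]},{"claw":0.015,"delta_pos":[0,0,0.0015],"rotation":[0,0,0]},{"claw":0.015,"delta_pos":[0,0,0.002],"rotation":[0,0,0]},{"claw":0.015,"delta_pos":[0,0,0.0025],"rotation":[0,0,0]},{"claw":0.015,"delta_pos":[0,0,0.003],"rotation":[0,0,0]},{"claw":0.015,"delta_pos":[0,0,0.0035],"rotation":[0,0,0]},{"claw":0.015,"delta_pos":[0,0,0.004],"rotation":[0,0,0]}]' 30
python3 -c "
from h import *
st();go([487.2,3,58],3.128)"
```

```text
clock: 7.78
eef_pos: [487.2, 3.0, 60.0]
eef_rot: [-3.141, 0.001, 3.128]
wrist_force: [0.8, 0.3, -2.2]
finger_gap: 23.6
t 7.775 p [487.24   3.    60.02] rpy [-3.1415e+00  9.0000e-04  3.1278e+00] F [ 0.77  0.3  -2.17] M [ 0.062 -0.018 -0.005] gap 23.59
dpos [0.    0.    0.002] rot [-0.0001  0.0009 -0.0002] t 7.775
```

```bash
cat >> h.py <<'E'
def fz(n=5):
    v=[]
    for _ in range(n): manip.camera('wrist'); v.append(np.r_[manip.read_state()['wrist_force'],manip.read_state()['moment']])
    s=manip.read_state(); print('t',round(s['clock'],2),'tipz',round(s['eef_pos'][2]-31.2,2),'p',s['eef_pos'].round(2),'Fmean',np.mean(v,0).round(2),'+-',np.std(v,0)[2].round(2))
E
python3 -m pendant '[{"claw":0.015,"delta_pos":[0,0,0.0004],"rotation":[0,0,0]},{"claw":0.015,"delta_pos":[0,0,0.0008],"rotation":[0,0,0]},{"claw":0.015,"delta_pos":[0,0,0.0012],"rotation":[0,0,0]},{"claw":0.015,"delta_pos":[0,0,0.0012],"rotation":[0,0,0]}]' 30
python3 -c "
from h import *
fz()"
```

```text
clock: 8.28
eef_pos: [487.2, 3.0, 58.8]
eef_rot: [-3.142, 0.001, 3.128]
wrist_force: [-0.5, 0.2, -3.4]
finger_gap: 24.1
t 8.53 tipz 27.61 p [487.22   3.03  58.81] Fmean [ 0.32 -0.05 -2.86  0.06  0.01 -0.01] +- 0.48
```

```bash
python3 -m pendant '[{"claw":0.015,"delta_pos":[0,0,0.0004],"rotation":[0,0,0]},{"claw":0.015,"delta_pos":[0,0,0.0008],"rotation":[0,0,0]},{"claw":0.015,"delta_pos":[0,0,0.001],"rotation":[0,0,0]},{"claw":0.015,"delta_pos":[0,0,0.001],"rotation":[0,0,0]}]' 30
python3 -c "
from h import *
fz(4)"
```

```text
clock: 9.02
eef_pos: [487.2, 3.0, 57.8]
eef_rot: [-3.142, 0.001, 3.128]
wrist_force: [-0.6, -0.4, -3.2]
finger_gap: 24.0
t 9.22 tipz 26.64 p [487.27   3.    57.84] Fmean [-0.4  -0.09 -2.85  0.05 -0.02  0.01] +- 0.69
```

```bash
python3 -m pendant '[{"claw":0.015,"delta_pos":[0,0,0.0004],"rotation":[0,0,0]},{"claw":0.015,"delta_pos":[0,0,0.0008],"rotation":[0,0,0]},{"claw":0.015,"delta_pos":[0,0,0.0008],"rotation":[0,0,0]}]' 30
python3 -c "
from h import *
fz(4)"
```

```text
clock: 9.6
eef_pos: [487.2, 3.0, 57.0]
eef_rot: [-3.142, 0.001, 3.128]
wrist_force: [-0.4, 0.6, -3.0]
finger_gap: 23.6
t 9.8 tipz 25.84 p [487.27   3.02  57.04] Fmean [-0.28  0.54 -3.3   0.01  0.02 -0.  ] +- 0.36
```

```bash
python3 -m pendant '[{"claw":0.015,"delta_pos":[0,0,0.0004],"rotation":[0,0,0]},{"claw":0.015,"delta_pos":[0,0,0.0007],"rotation":[0,0,0]},{"claw":0.015,"delta_pos":[0,0,0.0007],"rotation":[0,0,0]}]' 30
python3 -c "
from h import *
fz(4)"
```

```text
clock: 10.18
eef_pos: [487.3, 3.0, 56.3]
eef_rot: [-3.142, 0.001, 3.128]
wrist_force: [-0.7, -0.1, -3.1]
finger_gap: 23.4
t 10.38 tipz 25.15 p [487.25   3.02  56.35] Fmean [ 0.14  0.14 -3.2   0.01  0.01  0.  ] +- 0.52
```

```bash
python3 -m pendant '[{"claw":0.015,"delta_pos":[0,0,0.0003],"rotation":[0,0,0]},{"claw":0.015,"delta_pos":[0,0,0.0006],"rotation":[0,0,0]},{"claw":0.015,"delta_pos":[0,0,0.0006],"rotation":[0,0,0]}]' 30
python3 -c "
from h import *
fz(4)"
```

```text
clock: 10.75
eef_pos: [487.2, 3.0, 55.7]
eef_rot: [-3.142, 0.001, 3.128]
wrist_force: [-0.0, -0.4, -3.7]
finger_gap: 23.9
t 10.95 tipz 24.56 p [487.26   3.02  55.76] Fmean [-0.03  0.09 -3.21  0.02 -0.03 -0.01] +- 0.21
```

```bash
python3 -m pendant '[{"claw":0.015,"delta_pos":[0,0,0.0003],"rotation":[0,0,0]},{"claw":0.015,"delta_pos":[0,0,0.0006],"rotation":[0,0,0]},{"claw":0.015,"delta_pos":[0,0,0.0006],"rotation":[0,0,0]}]' 30
python3 -c "
from h import *
fz(4)"
```

```text
clock: 11.32
eef_pos: [487.3, 3.0, 55.1]
eef_rot: [-3.142, 0.001, 3.128]
wrist_force: [-0.6, 0.5, -3.1]
finger_gap: 23.6
t 11.53 tipz 23.95 p [487.27   3.    55.15] Fmean [ 0.17 -0.09 -2.89  0.04 -0.02 -0.  ] +- 0.54
```

```bash
python3 -m pendant '[{"claw":0.015,"delta_pos":[0,0,0.0003],"rotation":[0,0,0]},{"claw":0.015,"delta_pos":[0,0,0.0006],"rotation":[0,0,0]},{"claw":0.015,"delta_pos":[0,0,0.0006],"rotation":[0,0,0]}]' 30
python3 -c "
from h import *
fz(4)"
```

```text
clock: 11.9
eef_pos: [487.3, 3.0, 54.5]
eef_rot: [-3.141, 0.001, 3.128]
wrist_force: [-0.4, 0.9, -3.7]
finger_gap: 23.9
t 12.1 tipz 23.38 p [487.28   3.01  54.58] Fmean [-0.12  0.09 -3.04  0.01 -0.01 -0.02] +- 0.24
```

```bash
python3 -m pendant '[{"claw":0.015,"delta_pos":[0,0,0.0003],"rotation":[0,0,0]},{"claw":0.015,"delta_pos":[0,0,0.0005],"rotation":[0,0,0]},{"claw":0.015,"delta_pos":[0,0,0.0005],"rotation":[0,0,0]}]' 30
python3 -c "
from h import *
fz(4)"
```

```text
clock: 12.48
eef_pos: [487.3, 3.0, 54.0]
eef_rot: [-3.142, 0.001, 3.128]
wrist_force: [0.6, 0.3, -2.6]
finger_gap: 23.8
t 12.68 tipz 22.87 p [487.29   3.02  54.07] Fmean [-0.18 -0.03 -3.44  0.06  0.    0.  ] +- 0.22
```

```bash
python3 -m pendant '[{"claw":0.015,"delta_pos":[0,0,0.0003],"rotation":[0,0,0]},{"claw":0.015,"delta_pos":[0,0,0.0006],"rotation":[0,0,0]},{"claw":0.015,"delta_pos":[0,0,0.0006],"rotation":[0,0,0]}]' 30
python3 -c "
from h import *
fz(4)"
```

```text
clock: 13.05
eef_pos: [487.3, 3.0, 53.4]
eef_rot: [-3.142, 0.001, 3.128]
wrist_force: [-0.4, -0.6, -4.0]
finger_gap: 23.7
t 13.25 tipz 22.3 p [487.31   2.99  53.5 ] Fmean [ 0.33 -0.21 -3.52  0.06  0.   -0.02] +- 0.22
```

```bash
python3 -m pendant '[{"claw":0.015,"delta_pos":[0,0,0.0003],"rotation":[0,0,0]},{"claw":0.015,"delta_pos":[0,0,0.0006],"rotation":[0,0,0]},{"claw":0.015,"delta_pos":[0,0,0.0006],"rotation":[0,0,0]}]' 30
python3 -c "
from h import *
fz(4)"
```

```text
clock: 13.62
eef_pos: [487.3, 3.0, 52.9]
eef_rot: [-3.142, 0.001, 3.128]
wrist_force: [-0.5, 0.3, -2.8]
finger_gap: 23.9
t 13.82 tipz 21.67 p [487.27   3.01  52.87] Fmean [-0.09  0.12 -2.62  0.02  0.   -0.  ] +- 0.14
```

```bash
python3 -m pendant '[{"claw":0.015,"delta_pos":[0,0,0.0003],"rotation":[0,0,0]},{"claw":0.015,"delta_pos":[0,0,0.0006],"rotation":[0,0,0]},{"claw":0.015,"delta_pos":[0,0,0.0006],"rotation":[0,0,0]}]' 30
python3 -c "
from h import *
fz(4)"
```

```text
clock: 14.2
eef_pos: [487.3, 3.0, 52.3]
eef_rot: [-3.142, 0.001, 3.128]
wrist_force: [-0.3, -0.4, -3.3]
finger_gap: 24.0
t 14.4 tipz 21.1 p [487.31   3.    52.3 ] Fmean [ 0.   -0.09 -2.86  0.03 -0.01  0.02] +- 0.49
```

```bash
python3 -m pendant '[{"claw":0.015,"delta_pos":[0,0,0.0003],"rotation":[0,0,0]},{"claw":0.015,"delta_pos":[0,0,0.0006],"rotation":[0,0,0]},{"claw":0.015,"delta_pos":[0,0,0.0006],"rotation":[0,0,0]}]' 30
python3 -c "
from h import *
fz(4)"
```

```text
clock: 14.78
eef_pos: [487.3, 3.0, 51.6]
eef_rot: [-3.142, 0.001, 3.128]
wrist_force: [-0.7, -0.4, -3.7]
finger_gap: 23.8
t 14.97 tipz 20.49 p [487.31   3.01  51.69] Fmean [-0.21  0.06 -2.72  0.04 -0.   -0.  ] +- 0.44
```

The tip is now below any possible board top with no contact, so it is inside the groove. I feel for the two walls to centre it.

```bash
python3 -m pendant '[{"claw":0.015,"delta_pos":[-0.0005,0,0],"rotation":[0,0,0]},{"claw":0.015,"delta_pos":[-0.001,0,0],"rotation":[0,0,0]},{"claw":0.015,"delta_pos":[-0.001,0,0],"rotation":[0,0,0]}]' 30
python3 -c "
from h import *
fz(4)"
```

```text
clock: 15.35
eef_pos: [488.4, 3.0, 51.7]
eef_rot: [-3.141, 0.001, 3.128]
wrist_force: [-0.1, 0.3, -2.9]
finger_gap: 24.1
t 15.55 tipz 20.5 p [488.29   3.03  51.7 ] Fmean [ 0.07  0.3  -3.33  0.03 -0.01 -0.02] +- 0.41
```

```bash
python3 -m pendant '[{"claw":0.015,"delta_pos":[-0.0003,0,0],"rotation":[0,0,0]},{"claw":0.015,"delta_pos":[-0.0005,0,0],"rotation":[0,0,0]},{"claw":0.015,"delta_pos":[-0.0005,0,0],"rotation":[0,0,0]}]' 30
python3 -c "
from h import *
fz(4)"
```

```text
clock: 15.92
eef_pos: [488.8, 3.0, 51.7]
eef_rot: [-3.142, 0.001, 3.128]
wrist_force: [0.0, -0.5, -3.3]
finger_gap: 23.8
t 16.12 tipz 20.5 p [488.79   2.98  51.7 ] Fmean [-0.16  0.23 -2.95  0.04  0.    0.02] +- 0.45
```

```bash
python3 -m pendant '[{"claw":0.015,"delta_pos":[-0.0003,0,0],"rotation":[0,0,0]},{"claw":0.015,"delta_pos":[-0.0005,0,0],"rotation":[0,0,0]},{"claw":0.015,"delta_pos":[-0.0005,0,0],"rotation":[0,0,0]}]' 30
python3 -c "
from h import *
fz(4)"
```

```text
clock: 16.5
eef_pos: [489.3, 3.0, 51.7]
eef_rot: [-3.142, 0.001, 3.128]
wrist_force: [0.6, -0.1, -3.8]
finger_gap: 24.2
t 16.7 tipz 20.49 p [489.29   2.97  51.69] Fmean [-0.14 -0.02 -2.92  0.03 -0.02 -0.01] +- 0.48
```

```bash
python3 -m pendant '[{"claw":0.015,"delta_pos":[-0.0003,0,0],"rotation":[0,0,0]},{"claw":0.015,"delta_pos":[-0.0005,0,0],"rotation":[0,0,0]},{"claw":0.015,"delta_pos":[-0.0005,0,0],"rotation":[0,0,0]}]' 30
python3 -c "
from h import *
fz(4)"
```

```text
clock: 17.08
eef_pos: [489.7, 3.0, 51.7]
eef_rot: [-3.142, 0.001, 3.128]
wrist_force: [-1.9, 0.5, -2.8]
finger_gap: 23.8
t 17.27 tipz 20.48 p [489.73   2.98  51.68] Fmean [-1.01 -0.23 -2.97  0.04  0.26  0.04] +- 0.57
```

```bash
python3 -c "
from h import *
im=manip.camera('scene'); cv2.imwrite('pics/i_s.png',im[:,:,::-1]); crop(im,270,110,370,220,6,'pics/i2.png')
im=manip.camera('wrist'); cv2.imwrite('pics/i_w.png',im[:,:,::-1]);crop(im,230,185,330,345,4,'pics/i3.png')"
```

```text
(no output)
```

View pics/i2.png

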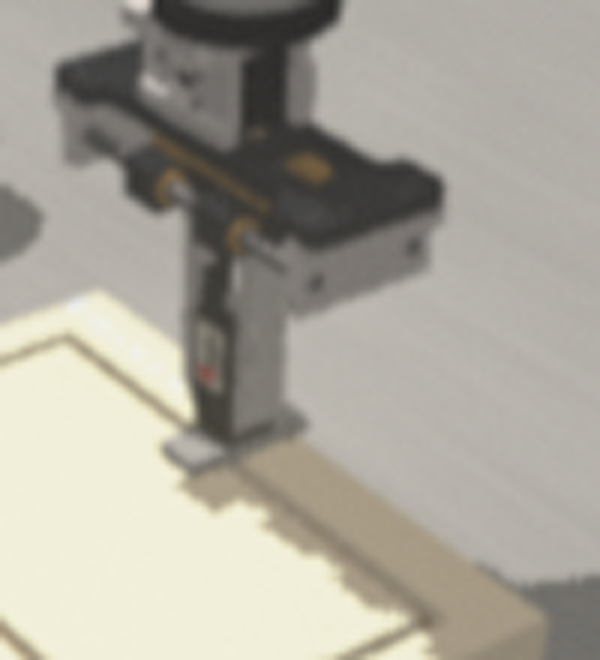

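View pics/i3.png

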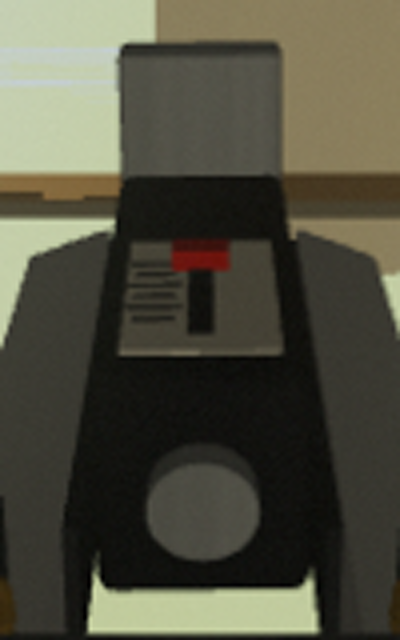

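The far wall was felt at TCP x ≈ 489.65 (Fx −1 N, My 0.26 N·m). I back off 1.5 mm to the centre of the groove and go down for the bottom.

```bash
python3 -m pendant '[{"claw":0.015,"delta_pos":[0.0008,0,0],"rotation":[0,0,0]},{"claw":0.015,"delta_pos":[0.0015,0,0],"rotation":[0,0,0]},{"claw":0.015,"delta_pos":[0.0015,0,0],"rotation":[0,0,0]},{"claw":0.015,"delta_pos":[0.0015,0,0.0005],"rotation":[0,0,0]},{"claw":0.015,"delta_pos":[0.0015,0,0.001],"rotation":[0,0,0]},{"claw":0.015,"delta_pos":[0.0015,0,0.001],"rotation":[0,0,0]}]' 30
python3 -c "
from h import *
fz(4)"
```

```text
clock: 18.12
eef_pos: [488.2, 3.0, 50.6]
eef_rot: [-3.142, 0.001, 3.128]
wrist_force: [-1.1, -0.5, -2.8]
finger_gap: 23.7
t 18.32 tipz 19.48 p [488.24   3.01  50.68] Fmean [ 0.19  0.31 -2.87  0.04 -0.02  0.01] +- 0.55
```

```bash
python3 -m pendant '[{"claw":0.015,"delta_pos":[0,0,0.0004],"rotation":[0,0,0]},{"claw":0.015,"delta_pos":[0,0,0.0008],"rotation":[0,0,0]},{"claw":0.015,"delta_pos":[0,0,0.001],"rotation":[0,0,0]},{"claw":0.015,"delta_pos":[0,0,0.001],"rotation":[0,0,0]}]' 30
python3 -c "
from h import *
fz(3)"
```

```text
clock: 18.82
eef_pos: [488.2, 3.0, 49.7]
eef_rot: [-3.142, 0.001, 3.128]
wrist_force: [0.0, 0.1, -3.3]
finger_gap: 24.2
t 18.98 tipz 18.49 p [488.25   3.02  49.69] Fmean [-0.06  0.3  -3.27  0.02  0.03 -0.  ] +- 0.51
```

```bash
python3 -m pendant '[{"claw":0.015,"delta_pos":[0,0,0.0004],"rotation":[0,0,0]},{"claw":0.015,"delta_pos":[0,0,0.0008],"rotation":[0,0,0]},{"claw":0.015,"delta_pos":[0,0,0.001],"rotation":[0,0,0]},{"claw":0.015,"delta_pos":[0,0,0.001],"rotation":[0,0,0]}]' 30
python3 -c "
from h import *
fz(3)"
```

```text
clock: 19.48
eef_pos: [488.3, 3.0, 48.7]
eef_rot: [-3.141, 0.001, 3.128]
wrist_force: [-0.4, -0.3, -3.3]
finger_gap: 23.7
t 19.62 tipz 17.49 p [488.24   2.99  48.69] Fmean [-0.05  0.2  -2.8   0.03 -0.01 -0.02] +- 0.3
```

```bash
python3 -m pendant '[{"claw":0.015,"delta_pos":[0,0,0.0006],"rotation":[0,0,0]},{"claw":0.015,"delta_pos":[0,0,0.0012],"rotation":[0,0,0]},{"claw":0.015,"delta_pos":[0,0,0.0018],"rotation":[0,0,0]},{"claw":0.015,"delta_pos":[0,0,0.002],"rotation":[0,0,0]},{"claw":0.015,"delta_pos":[0,0,0.002],"rotation":[0,0,0]}]' 30
python3 -c "
from h import *
fz(3)"
```

```text
clock: 20.25
eef_pos: [488.3, 3.0, 46.7]
eef_rot: [-3.142, 0.001, 3.128]
wrist_force: [-0.3, -0.8, -2.7]
finger_gap: 23.8
t 20.4 tipz 15.52 p [488.27   3.    46.72] Fmean [-0.14 -0.26 -3.52  0.05  0.01  0.03] +- 0.34
```

```bash
python3 -m pendant '[{"claw":0.015,"delta_pos":[0,0,0.0006],"rotation":[0,0,0]},{"claw":0.015,"delta_pos":[0,0,0.0012],"rotation":[0,0,0]},{"claw":0.015,"delta_pos":[0,0,0.0018],"rotation":[0,0,0]},{"claw":0.015,"delta_pos":[0,0,0.002],"rotation":[0,0,0]},{"claw":0.015,"delta_pos":[0,0,0.002],"rotation":[0,0,0]}]' 30
python3 -c "
from h import *
fz(3)"
```

```text
clock: 21.02
eef_pos: [488.3, 3.0, 44.8]
eef_rot: [-3.141, 0.001, 3.128]
wrist_force: [-0.2, -0.1, 0.4]
finger_gap: 23.9
t 21.18 tipz 13.57 p [488.34   3.    44.77] Fmean [-0.46 -0.19  0.35  0.04  0.05  0.02] +- 0.33
```

Bottom felt: the contact force is about 3.4 N at tip z ≈ 15. I keep pressing slowly, watching for the base to land.

```bash
python3 -m pendant '[{"claw":0.015,"delta_pos":[0,0,0.0006],"rotation":[0,0,0]},{"claw":0.015,"delta_pos":[0,0,0.0012],"rotation":[0,0,0]},{"claw":0.015,"delta_pos":[0,0,0.0018],"rotation":[0,0,0]},{"claw":0.015,"delta_pos":[0,0,0.002],"rotation":[0,0,0]},{"claw":0.015,"delta_pos":[0,0,0.002],"rotation":[0,0,0]}]' 30
python3 -c "
from h import *
fz(3)"
```

```text
clock: 21.8
eef_pos: [488.4, 3.0, 42.8]
eef_rot: [-3.141, 0.001, 3.128]
wrist_force: [-0.1, 0.1, 1.0]
finger_gap: 24.0
t 21.95 tipz 11.58 p [488.34   2.99  42.78] Fmean [-0.24  0.04  0.89  0.03  0.08 -0.  ] +- 0.46
```

```bash
python3 -m pendant '[{"claw":0.015,"delta_pos":[0,0,0.0003],"rotation":[0,0,0]},{"claw":0.015,"delta_pos":[0,0,0.0006],"rotation":[0,0,0]},{"claw":0.015,"delta_pos":[0,0,0.0008],"rotation":[0,0,0]},{"claw":0.015,"delta_pos":[0,0,0.0008],"rotation":[0,0,0]}]' 30
python3 -c "
from h import *
fz(3)"
```

```text
clock: 22.45
eef_pos: [488.4, 3.0, 42.0]
eef_rot: [-3.141, 0.001, 3.128]
wrist_force: [-0.6, 0.5, 1.0]
finger_gap: 23.8
t 22.6 tipz 10.77 p [488.34   2.98  41.97] Fmean [-0.4   0.25  0.47  0.04  0.08  0.01] +- 0.46
```

```bash
python3 -m pendant '[{"claw":0.015,"delta_pos":[0,0,0.0003],"rotation":[0,0,0]},{"claw":0.015,"delta_pos":[0,0,0.0005],"rotation":[0,0,0]},{"claw":0.015,"delta_pos":[0,0,0.0005],"rotation":[0,0,0]}]' 30
python3 -c "
from h import *
fz(3)"
```

```text
clock: 22.98
eef_pos: [488.3, 3.0, 41.5]
eef_rot: [-3.141, 0.001, 3.128]
wrist_force: [-0.5, 0.5, 0.4]
finger_gap: 23.9
t 23.12 tipz 10.27 p [488.35   2.99  41.47] Fmean [-0.33  0.58  0.69  0.03  0.07  0.03] +- 0.21
```

```bash
python3 -m pendant '[{"claw":0.015,"delta_pos":[0,0,0.0003],"rotation":[0,0,0]},{"claw":0.015,"delta_pos":[0,0,0.0005],"rotation":[0,0,0]},{"claw":0.015,"delta_pos":[0,0,0.0005],"rotation":[0,0,0]}]' 30
python3 -c "
from h import *
fz(3)"
```

```text
clock: 23.5
eef_pos: [488.3, 3.0, 41.0]
eef_rot: [-3.142, 0.001, 3.128]
wrist_force: [-0.3, -0.0, 0.8]
finger_gap: 23.8
t 23.65 tipz 9.76 p [488.34   2.99  40.96] Fmean [ 0.02 -0.16  1.06  0.01  0.11  0.03] +- 0.3
```

```bash
python3 -m pendant '[{"claw":0.015,"delta_pos":[0,0,0.0002],"rotation":[0,0,0]},{"claw":0.015,"delta_pos":[0,0,0.0004],"rotation":[0,0,0]},{"claw":0.015,"delta_pos":[0,0,0.0004],"rotation":[0,0,0]}]' 30
python3 -c "
from h import *
fz(3)"
```

```text
clock: 24.02
eef_pos: [488.3, 3.0, 40.6]
eef_rot: [-3.141, 0.001, 3.128]
wrist_force: [-1.3, -0.2, 1.0]
finger_gap: 24.2
t 24.18 tipz 9.36 p [488.34   3.    40.56] Fmean [-0.65 -0.26  1.2   0.05  0.11 -0.  ] +- 0.37
```

```bash
python3 -m pendant '[{"claw":0.015,"delta_pos":[0,0,0.0002],"rotation":[0,0,0]},{"claw":0.015,"delta_pos":[0,0,0.0004],"rotation":[0,0,0]},{"claw":0.015,"delta_pos":[0,0,0.0004],"rotation":[0,0,0]}]' 30
python3 -c "
from h import *
fz(3)"
```

```text
clock: 24.55
eef_pos: [488.3, 3.0, 40.2]
eef_rot: [-3.142, 0.001, 3.128]
wrist_force: [0.4, -0.6, 1.6]
finger_gap: 23.9
t 24.7 tipz 8.96 p [488.35   2.99  40.16] Fmean [-0.57 -0.05  0.76  0.04  0.13  0.05] +- 0.26
```

```bash
python3 -m pendant '[{"claw":0.015,"delta_pos":[0,0,0.0002],"rotation":[0,0,0]},{"claw":0.015,"delta_pos":[0,0,0.0004],"rotation":[0,0,0]},{"claw":0.015,"delta_pos":[0,0,0.0004],"rotation":[0,0,0]}]' 30
python3 -c "
from h import *
fz(3)"
```

```text
clock: 25.08
eef_pos: [488.3, 3.0, 39.7]
eef_rot: [-3.142, 0.001, 3.128]
wrist_force: [-1.0, 0.3, 2.1]
finger_gap: 24.1
t 25.23 tipz 8.57 p [488.35   3.    39.77] Fmean [-0.5  -0.25  1.53  0.02  0.13  0.02] +- 0.32
```

```bash
python3 -m pendant '[{"claw":0.015,"delta_pos":[0,0,0.0002],"rotation":[0,0,0]},{"claw":0.015,"delta_pos":[0,0,0.0004],"rotation":[0,0,0]},{"claw":0.015,"delta_pos":[0,0,0.0004],"rotation":[0,0,0]}]' 30
python3 -c "
from h import *
fz(3)"
```

```text
clock: 25.6
eef_pos: [488.4, 3.0, 39.4]
eef_rot: [-3.141, 0.001, 3.128]
wrist_force: [-0.9, 0.1, 2.0]
finger_gap: 24.1
t 25.75 tipz 8.14 p [488.34   3.01  39.34] Fmean [-0.39 -0.03  1.25  0.04  0.15  0.01] +- 0.67
```

```bash
python3 -m pendant '[{"claw":0.015,"delta_pos":[0,0,0.0002],"rotation":[0,0,0]},{"claw":0.015,"delta_pos":[0,0,0.0003],"rotation":[0,0,0]},{"claw":0.015,"delta_pos":[0,0,0.0003],"rotation":[0,0,0]}]' 30
python3 -c "
from h import *
fz(3)"
```

```text
clock: 26.12
eef_pos: [488.4, 3.0, 39.2]
eef_rot: [-3.141, 0.001, 3.128]
wrist_force: [-3.4, -0.7, 4.1]
finger_gap: 24.1
t 26.27 tipz 7.98 p [488.36   3.    39.18] Fmean [-2.39  0.17  5.21  0.04  0.37 -0.01] +- 0.43
```

```bash
python3 -m pendant '[{"claw":0.015,"delta_pos":[0,0,0.0002],"rotation":[0,0,0]},{"claw":0.015,"delta_pos":[0,0,0.0003],"rotation":[0,0,0]},{"claw":0.015,"delta_pos":[0,0,0.0003],"rotation":[0,0,0]}]' 30
python3 -c "
from h import *
fz(3)"
```

```text
clock: 26.65
eef_pos: [488.4, 3.0, 39.1]
eef_rot: [-3.141, 0.001, 3.128]
wrist_force: [-3.9, 0.9, 8.3]
finger_gap: 24.2
t 26.8 tipz 7.94 p [488.38   3.    39.14] Fmean [-2.85 -0.14  7.76  0.05  0.58 -0.  ] +- 0.31
```

The base has landed: the force rose sharply at TCP z ≈ 39.2, which puts the board top at about 23 mm. One more slight press, then a look.

```bash
python3 -m pendant '[{"claw":0.015,"delta_pos":[0.0001,0,0.0002],"rotation":[0,0,0]},{"claw":0.015,"delta_pos":[0.0002,0,0.0003],"rotation":[0,0,0]},{"claw":0.015,"delta_pos":[0.0002,0,0.0003],"rotation":[0,0,0]}]' 30
python3 -c "
from h import *
fz(2); s=st(); im=manip.camera('wrist'); cv2.imwrite('pics/j_w.png',im[:,:,::-1]); np.save('j_s.npy',s,allow_pickle=True)
crop(im,230,185,330,345,4,'pics/j3.png'); im=manip.camera('scene'); crop(im,270,110,370,220,6,'pics/j2.png')"
```

```text
clock: 27.18
eef_pos: [488.3, 3.0, 39.1]
eef_rot: [-3.141, 0.002, 3.128]
wrist_force: [-2.0, -0.1, 6.3]
finger_gap: 23.8
t 27.27 tipz 7.96 p [488.38   3.    39.16] Fmean [-2.39  0.41  7.16  0.05  0.37  0.05] +- 0.38
t 27.275 p [488.38   3.    39.16] rpy [-3.1415e+00  1.8000e-03  3.1278e+00] F [-2.06  0.2   7.54] M [0.02  0.366 0.023] gap 24.02
```

View pics/j3.png

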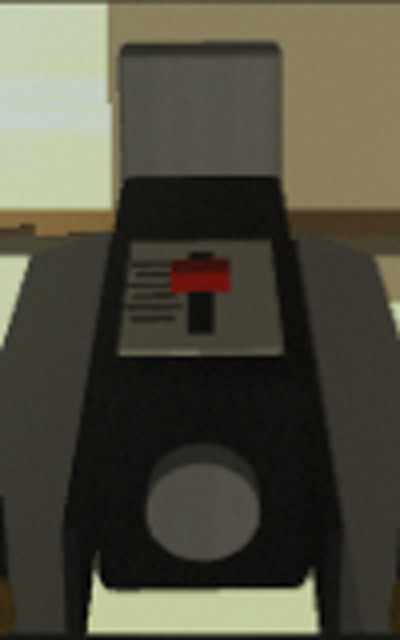

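View pics/j2.png

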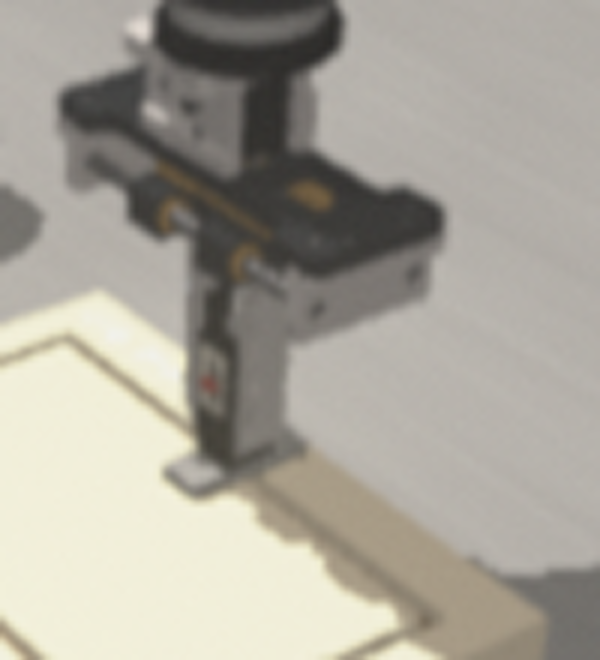

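```bash
python3 -m pendant '[{"claw":0.015,"delta_pos":[0.0001,0,0.0003],"rotation":[0,0,0]},{"claw":0.015,"delta_pos":[0.0001,0,0.0006],"rotation":[0,0.0008,0]},{"claw":0.015,"delta_pos":[0.0001,0,0.0006],"rotation":[0,0.0008,0]}]' 30
python3 -c "
from h import *
fz(3); st()"
```

```text
clock: 27.75
eef_pos: [488.4, 3.0, 39.1]
eef_rot: [-3.141, 0.001, 3.128]
wrist_force: [-5.0, 0.8, 12.6]
finger_gap: 24.0
t 27.9 tipz 7.87 p [488.4    2.98  39.07] Fmean [-4.82 -0.05 11.68  0.09  0.79 -0.02] +- 0.54
t 27.9 p [488.4    2.98  39.07] rpy [-3.1414e+00  1.4000e-03  3.1278e+00] F [-4.62 -0.28 11.06] M [ 0.052  0.828 -0.008] gap 24.01
```

The base is seated with about 10 N on top of the spring, and the gauge has not slipped in the jaws. I lift straight up.

```bash
python3 -m pendant '[{"claw":0.015,"delta_pos":[0,0,-0.003],"rotation":[0,0,0]},{"claw":0.015,"delta_pos":[0,0,-0.01],"rotation":[0,0,0]},{"claw":0.015,"delta_pos":[0,0,-0.025],"rotation":[0,0,0]},{"claw":0.015,"delta_pos":[0,0,-0.05],"rotation":[0,0,0]},{"claw":0.015,"delta_pos":[0,0,-0.08],"rotation":[0,0,0]},{"claw":0.015,"delta_pos":[0,0,-0.105],"rotation":[0,0,0]},{"claw":0.015,"delta_pos":[0,0,-0.105],"rotation":[0,0,0]},{"claw":0.015,"delta_pos":[0,0,-0.105],"rotation":[0,0,0]}]' 30
python3 -c "
from h import *
s=st(); im=manip.camera('wrist'); cv2.imwrite('pics/k_w.png',im[:,:,::-1]); crop(im,230,185,330,345,4,'pics/k3.png'); im=manip.camera('scene'); crop(im,270,80,370,190,6,'pics/k2.png')
go([482.7,369,145],-2.888)"
```

```text
clock: 28.9
eef_pos: [487.8, 3.0, 143.3]
eef_rot: [-3.141, 0.0, 3.128]
wrist_force: [-1.1, 0.1, -3.1]
finger_gap: 24.0
t 28.9 p [487.78   3.04 143.29] rpy [-3.1415e+00  2.0000e-04  3.1279e+00] F [-1.13  0.12 -3.11] M [ 0.041 -0.     0.065] gap 23.95
dpos [ 0.0101  0.3658 -0.002 ] rot [ 0.     -0.0005 -0.2674] t 29.0
```

View pics/k3.png

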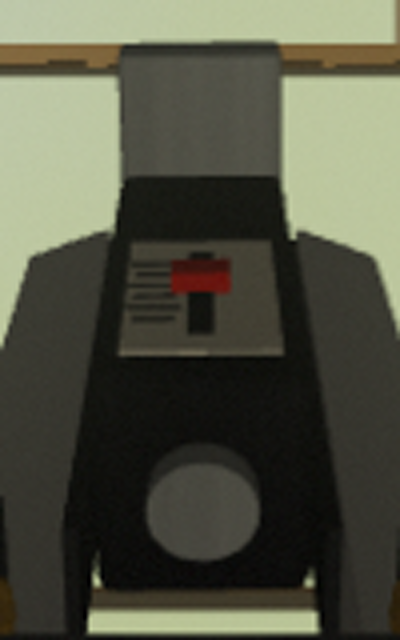

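View pics/k2.png

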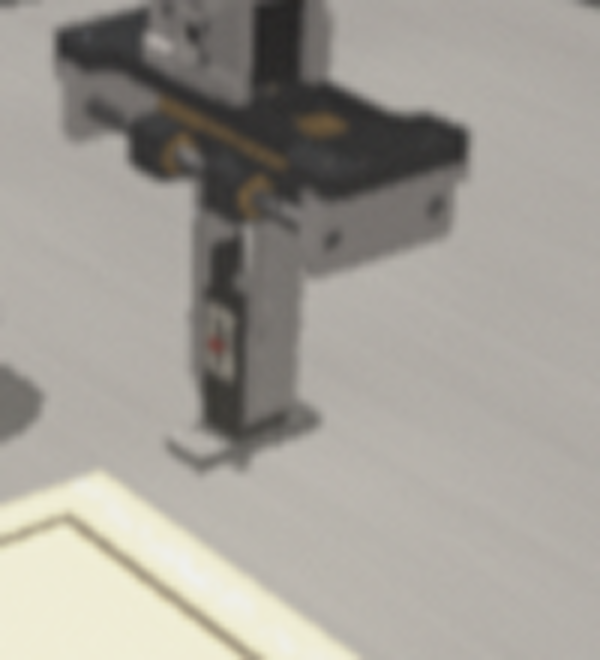

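The pointer stayed up (crop y 275, against 255 at the start) after the probe sprang out. Now back to the block.

```bash
python3 -m pendant '[{"claw":0.015,"delta_pos":[0.001,0.04,-0.002],"rotation":[0,0,-0.04]},{"claw":0.015,"delta_pos":[0.003,0.09,-0.002],"rotation":[0,0,-0.08]},{"claw":0.015,"delta_pos":[0.004,0.14,-0.002],"rotation":[0,0,-0.12]},{"claw":0.015,"delta_pos":[0.005,0.19,-0.002],"rotation":[0,0,-0.16]},{"claw":0.015,"delta_pos":[0.007,0.24,-0.002],"rotation":[0,0,-0.2]},{"claw":0.015,"delta_pos":[0.008,0.29,-0.002],"rotation":[0,0,-0.23]},{"claw":0.015,"delta_pos":[0.009,0.34,-0.002],"rotation":[0,0,-0.25]},{"claw":0.015,"delta_pos":[0.0101,0.3658,-0.002],"rotation":[0,0,-0.267]},{"claw":0.015,"delta_pos":[0.0101,0.3658,-0.002],"rotation":[0,0,-0.267]},{"claw":0.015,"delta_pos":[0.0101,0.3658,-0.002],"rotation":[0,0,-0.267]}]' 30
python3 -c "
from h import *
s=st(); im=manip.camera('wrist'); cv2.imwrite('pics/l_w.png',im[:,:,::-1])
go([482.7,369,70],-2.888)"
```

```text
clock: 30.25
eef_pos: [482.5, 368.1, 144.2]
eef_rot: [-3.141, -0.002, -2.889]
wrist_force: [-0.5, -0.1, -3.2]
finger_gap: 24.0
t 30.25 p [482.52 368.11 144.21] rpy [-3.1410e+00 -1.8000e-03 -2.8888e+00] F [-0.47 -0.06 -3.21] M [ 0.059  0.02  -0.02 ] gap 24.04
dpos [-0.0004  0.0011  0.0745] rot [-0.0004 -0.0014 -0.0013] t 30.3
```

View pics/l_w.png

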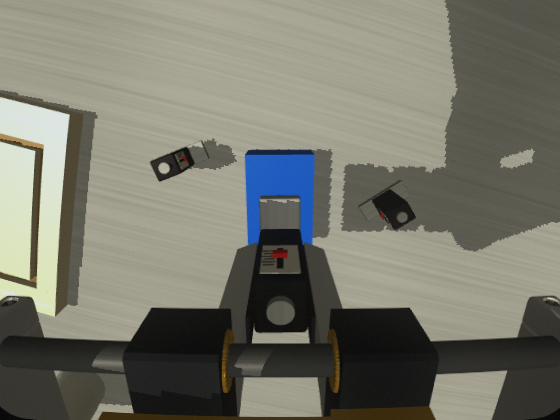

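The gauge lines up with the block beneath it. I descend to just above the hole and fine-correct.

```bash
python3 -m pendant '[{"claw":0.015,"delta_pos":[-0.0004,0.0011,0.02],"rotation":[-0.0004,-0.0014,-0.0013]},{"claw":0.015,"delta_pos":[-0.0004,0.0011,0.045],"rotation":[-0.0004,-0.0014,-0.0013]},{"claw":0.015,"delta_pos":[-0.0004,0.0011,0.065],"rotation":[-0.0004,-0.0014,-0.0013]},{"claw":0.015,"delta_pos":[-0.0004,0.0011,0.072],"rotation":[-0.0004,-0.0014,-0.0013]},{"claw":0.015,"delta_pos":[-0.0004,0.0011,0.072],"rotation":[-0.0004,-0.0014,-0.0013]},{"claw":0.015,"delta_pos":[-0.0004,0.0011,0.072],"rotation":[-0.0004,-0.0014,-0.0013]},{"claw":0.015,"delta_pos":[-0.0004,0.0011,0.072],"rotation":[-0.0004,-0.0014,-0.0013]}]' 30
python3 -c "
from h import *
s=st(); go([482.7,369,53],-2.888)"
```

```text
clock: 31.18
eef_pos: [483.0, 369.2, 73.3]
eef_rot: [3.141, 0.001, -2.888]
wrist_force: [-0.4, -0.3, -3.1]
finger_gap: 23.9
t 31.175 p [482.98 369.16  73.27] rpy [ 3.1412e+00  1.0000e-03 -2.8881e+00] F [-0.44 -0.34 -3.14] M [ 0.019 -0.022  0.021] gap 23.92
dpos [ 0.0003 -0.0001  0.0203] rot [ 0.0004  0.001  -0.0001] t 31.175
```

```bash
python3 -m pendant '[{"claw":0.015,"delta_pos":[0.0003,-0.0001,0.005],"rotation":[0,0,0]},{"claw":0.015,"delta_pos":[0.0003,-0.0001,0.01],"rotation":[0,0,0]},{"claw":0.015,"delta_pos":[0.0003,-0.0001,0.015],"rotation":[0,0,0]},{"claw":0.015,"delta_pos":[0.0003,-0.0001,0.019],"rotation":[0,0,0]},{"claw":0.015,"delta_pos":[0.0003,-0.0001,0.02],"rotation":[0,0,0]},{"claw":0.015,"delta_pos":[0.0003,-0.0001,0.02],"rotation":[0,0,0]},{"claw":0.015,"delta_pos":[0.0003,-0.0001,0.02],"rotation":[0,0,0]}]' 30
python3 -c "
from h import *
fz(2); s=st(); im=manip.camera('wrist'); cv2.imwrite('pics/m_w.png',im[:,:,::-1]); crop(im,200,150,360,340,3,'pics/m2.png')"
```

```text
clock: 32.05
eef_pos: [482.9, 369.1, 53.5]
eef_rot: [3.141, 0.001, -2.888]
wrist_force: [-0.8, 0.3, -2.9]
finger_gap: 24.1
t 32.15 tipz 22.25 p [482.81 369.07  53.45] Fmean [-0.67 -0.07 -3.1   0.06 -0.02 -0.01] +- 0.55
t 32.15 p [482.81 369.07  53.45] rpy [ 3.1411e+00  1.4000e-03 -2.8881e+00] F [-0.77 -0.07 -2.55] M [ 0.064 -0.037  0.05 ] gap 23.99
```

View pics/m2.png

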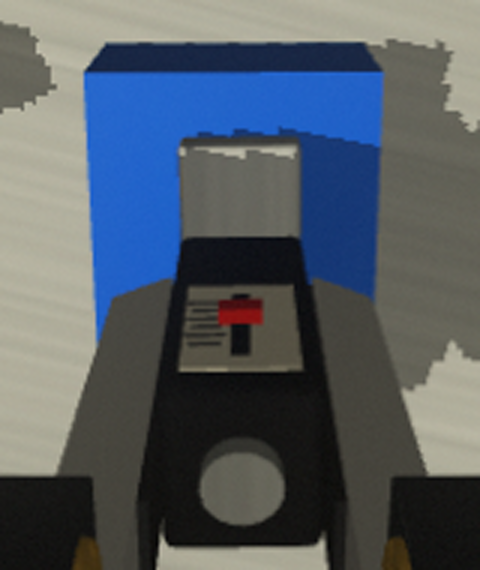

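The probe is in the hole with no contact force. I set it down the last 2.3 mm.

```bash
python3 -m pendant '[{"claw":0.015,"delta_pos":[0.0001,0,0.0006],"rotation":[0,0,0]},{"claw":0.015,"delta_pos":[0.0001,0,0.0012],"rotation":[0,0,0]},{"claw":0.015,"delta_pos":[0.0001,0,0.0018],"rotation":[0,0,0]},{"claw":0.015,"delta_pos":[0.0001,0,0.0022],"rotation":[0,0,0]},{"claw":0.015,"delta_pos":[0.0001,0,0.0022],"rotation":[0,0,0]},{"claw":0.015,"delta_pos":[0.0001,0,0.0022],"rotation":[0,0,0]}]' 30
python3 -c "
from h import *
fz(3)"
```

```text
clock: 32.95
eef_pos: [482.7, 369.0, 51.2]
eef_rot: [3.141, 0.001, -2.888]
wrist_force: [-0.5, 0.0, -3.1]
finger_gap: 23.9
t 33.1 tipz 20.01 p [482.71 369.03  51.21] Fmean [-0.15 -0.49 -2.67  0.05  0.01 -0.01] +- 0.15
```

```bash
python3 -m pendant '[{"claw":0.015,"delta_pos":[0,0,0.0002],"rotation":[0,0,0]},{"claw":0.015,"delta_pos":[0,0,0.0003],"rotation":[0,0,0]},{"claw":0.015,"delta_pos":[0,0,0.0003],"rotation":[0,0,0]}]' 30
python3 -c "
from h import *
fz(3)"
```

```text
clock: 33.48
eef_pos: [482.7, 369.1, 51.2]
eef_rot: [3.141, 0.001, -2.888]
wrist_force: [-2.4, -1.2, 3.0]
finger_gap: 24.1
t 33.62 tipz 20.0 p [482.76 369.06  51.2 ] Fmean [-2.95 -1.86  3.74 -0.33  0.5  -0.  ] +- 0.59
```

It is seated, with the force up by 6.7 N at the same z as at the grip. I release it.

```bash
python3 -m pendant '[{"claw":0.024,"delta_pos":[0,0,-0.0001],"rotation":[0,0,0]},{"claw":0.03,"delta_pos":[0,0,-0.0001],"rotation":[0,0,0]},{"claw":0.04,"delta_pos":[0,0,-0.0001],"rotation":[0,0,0]},{"claw":0.06,"delta_pos":[0,0,-0.0001],"rotation":[0,0,0]},{"claw":0.06,"delta_pos":[0,0,-0.0001],"rotation":[0,0,0]}]' 30
python3 -c "
from h import *
s=st(); im=manip.camera('wrist'); cv2.imwrite('pics/n_w.png',im[:,:,::-1]); crop(im,180,150,380,340,3,'pics/n2.png')"
```

```text
clock: 34.25
eef_pos: [482.8, 369.1, 51.3]
eef_rot: [3.141, 0.002, -2.888]
wrist_force: [-0.5, 0.8, -0.0]
finger_gap: 56.3
t 34.25 p [482.79 369.09  51.31] rpy [ 3.1410e+00  1.6000e-03 -2.8881e+00] F [-0.53  0.78 -0.01] M [ 0.042 -0.    -0.018] gap 56.31
```

View pics/n2.png

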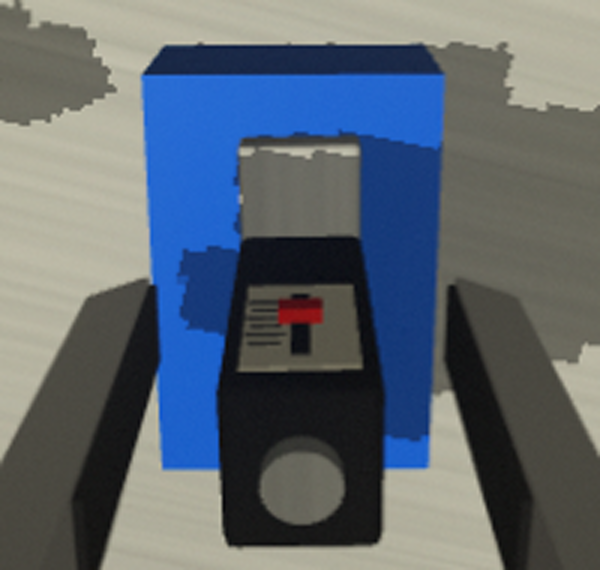

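The gauge stands upright and square in its block, free of the fingers, with the pointer still raised. I retreat upwards.

```bash
python3 -m pendant '[{"claw":0.06,"delta_pos":[0,0,-0.02],"rotation":[0,0,0]},{"claw":0.06,"delta_pos":[0,0,-0.06],"rotation":[0,0,0]},{"claw":0.06,"delta_pos":[0,0,-0.11],"rotation":[0,0,0]},{"claw":0.06,"delta_pos":[0,0,-0.16],"rotation":[0,0,0]},{"claw":0.06,"delta_pos":[0,0,-0.17],"rotation":[0,0,0]},{"claw":0.06,"delta_pos":[0,0,-0.17],"rotation":[0,0,0]},{"claw":0.06,"delta_pos":[0,0,-0.17],"rotation":[0,0,0]}]'
python3 -c "
from h import *
s=st(); im=manip.camera('wrist'); cv2.imwrite('pics/o_w.png',im[:,:,::-1]); crop(im,235,130,325,235,6,'pics/o2.png')
im=manip.camera('scene'); cv2.imwrite('pics/o_s.png',im[:,:,::-1]);st()"
```

```text
clock: 35.17
eef_pos: [482.1, 368.6, 220.0]
eef_rot: [-3.141, -0.0, -2.888]
wrist_force: [0.1, 0.6, -0.4]
finger_gap: 60.1
t 35.175 p [482.13 368.63 220.02] rpy [-3.1414e+00 -4.0000e-04 -2.8881e+00] F [ 0.06  0.63 -0.4 ] M [ 0.073  0.034 -0.075] gap 60.08
t 35.275 p [482.21 368.71 220.02] rpy [-3.1414e+00 -5.0000e-04 -2.8881e+00] F [-0.12  0.21  0.13] M [ 0.021 -0.012  0.047] gap 59.89
```

View pics/o2.png

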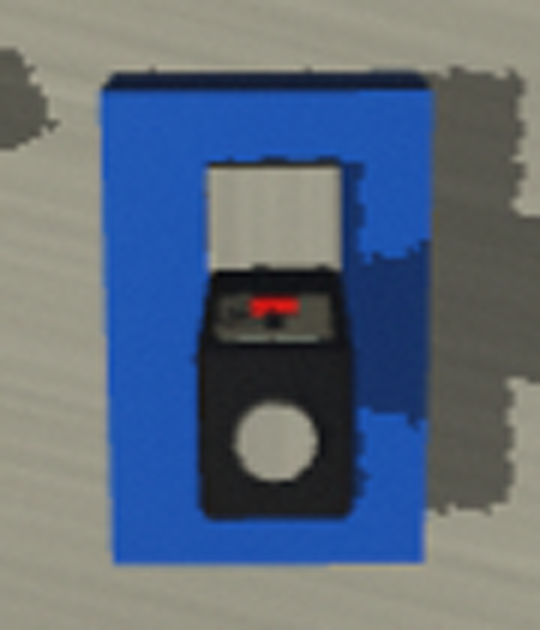

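View pics/o_s.png

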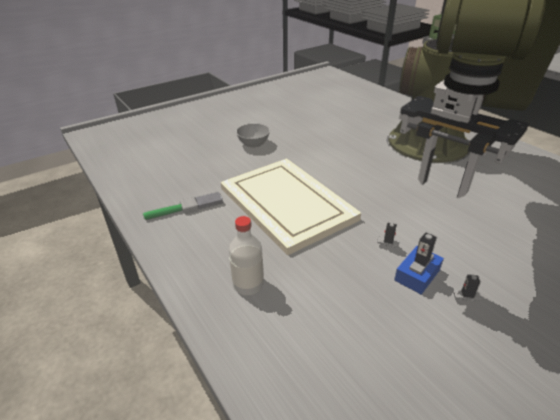

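```bash
python3 - <<'E'
from h import *
r=[]
for n in ('f','k'):
    i=cv2.imread(f'pics/{n}_w.png').astype(int); m=(i[...,2]>100)&(i[...,1]<60)&(i[...,0]<60); m[:230]=0;m[270:]=0;m[:,:260]=0;m[:,300:]=0
    y,x=np.nonzero(m); p=(x.mean(),y.mean()); print(n,p,len(x))
    s=dict(eef_pos=np.zeros(3),eef_rot=np.zeros(3)); c=cam('wrist',s); o,v=rays(c,[p]); v=v[0]
    for X in (15.9,): r.append((o+v*((X-o[0])/v[0]))); print(r[-1])
print('pointer rise mm',r[0][2]-r[1][2])
E
python3 -c "
from cell import manip
print(manip.sign_off())"
```

```text
f (np.float64(279.75), np.float64(249.35)) 40
[ 15.9          0.23551711 -25.53729833]
k (np.float64(279.2), np.float64(255.05)) 40
[ 1.59000000e+01 -1.87930474e-02 -3.22119056e+01]
pointer rise mm 6.6746072710827775
the job is handed in; nothing more can be done
None
```

I measured the juice groove with the large gauge, put the gauge back in its block with the pointer still showing the depth, and handed the job in at about 35 s of the 64 s.

- **Finding the groove:** I went down in small steps over the near run. The tip passed below any possible board height with no contact, so it was inside the groove. I then felt the far wall by a sideways force of about 1 N and backed off 1.5 mm to the groove's centre.
- **Pressing:** the probe met the bottom at a tip height of about 15 mm, and the base landed with the board top at about 23 mm. I pressed to about 15 N in total, spring included, and then lifted straight up.
- **Last checks:** the gauge stands upright and square in the block, and the fingers are clear of it. The pointer is raised about 6.7 mm by the picture, a depth of roughly 8.3 mm. That agrees with the roughly 8 mm between the felt heights. The last scene picture shows the board, bowl, bottle, brush and the two small gauges where they were.
- **Disagreements:** the wrist camera put the groove's centre about 1 mm nearer than touch did, and the top camera about 3 mm nearer, so I went by touch. I felt only the far wall and took the centre from the groove's 8 mm width. There were also sideways forces of up to 5 N while the base was pressed on the board, and about 3.5 N when I set the gauge in the block. The gauge showed no slip in the jaws after the pressing.

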